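# Pack the mahjong counter boxes and lock the keeper

## Robot

A 7-joint arm with a two-finger parallel gripper is mounted at the origin on the work surface. World frame = base frame: x ahead of the robot, y to its left, z up, the work surface at z = 0. Lengths are in m, angles in rad, forces in N, time in s.
With the tool pointing down it reaches from about 0.425 to 0.875 m from the base axis. Payload 4.7 kg.
Tool frame: the origin (TCP) lies at the centre of the arm's flange, where the gripper is bolted on; the fingertips stand 182 mm ahead of it and the grasp point (between the pads) lies 164 mm ahead of it; x points along the fingers, y is the direction in which the jaws open and shut, and the axes are right-handed (so a half turn about x gives the same grasp; the last joint's range is limited). The gripper opens to 87 mm and grips with 3 to 60 N. Pads are 19 mm wide; open, the fingers measure 117 mm over their backs; the gripper's body (75 mm by 190 mm) begins 51 mm behind the grasp point.
Start: joints at [1.114, 0.321, -0.07, 1.45, 0.023, 1.371, -0.057], TCP at [0.295, -0.579, 0.405] pointing down, gripper open.
Joint ranges: [-2.86, 2.86], [-0.3, 2.09], [-1.38, 1.24], [0.06, 2.45], [-1.56, 4.7], [0.09, 2.05], [-2.69, 2.69]. Speed limits (rad/s): [2.57, 2.57, 3.14, 3.14, 3.14, 3.14, 3.14].

## Interface

Orientations are given as a rotation vector (axis times angle).
In Python, from bench import ctrl gives the robot as it stands.
- The arm moves only by the shell command python3 -m crank 'ROWS' [FORCE]. ROWS is JSON, one flat list of numbers, 7 for each row, row after row: the shift along the tool's x, y, z in mm, then the turn, a rotation vector about the tool's x, y, z in rad, then the finger opening in mm, from 0 to 87. A call has exactly 5 rows; each row shifts and turns the commanded pose from where the row before left it, along the tool's axes as they then stand; what a row does not reach is not made up. A row lasts 1/8 s, in which the tool goes at most 62.5 mm and 10.7 degrees, less where a joint would pass 70% of its speed; a pose out of reach is approached as far as the arm can. A call with a gripper value outside its range is refused whole. The fingers move at their own pace and stop on an object; FORCE is the grip in N (left out, the last holds). Time passes only in rows, so rows that do not move let the fingers close, or fill a call up. It gives the time, the measured TCP pose, the force and the opening at its end, in the units of the state.
- ctrl.get_state(): the state, without advancing time (a new reading comes with each control period).
- ctrl.get_image(name): name is "side" or "top"; returns the picture (384x512x3 uint8, red, green, blue); there is no depth.
- ctrl.camera_params(name): a dict with "K" (3x3 intrinsics, pixels), "world_to_cam" (4x4, takes a point from world to camera coordinates). Camera axes: x right, y down, z forward; pixel columns grow to the right and rows downward; lengths in m; the calibration is good to about 2 mm. A picture is of the moment at which its call begins. camera_params takes no time and is no camera call.
- ctrl.close_job(): hands the job in, once; it reports no verdict.
Trained networks look in the newest picture that a camera, given by its name, has taken for a name from the list of things; names that differ only in an ending like _2 or _b are one class to them, and where a whole thing is asked for, a point or a joint stands for the part that bears it (a point fixed in the world has none). Each returns a list of dicts, best first, with "confidence" (0 to 1); they miss things now and then, are a little off and sometimes report something else, mostly with a low value. They report only what shows in the picture. A call takes as long as a camera call. They do not tell look-alikes from the thing itself.
- ctrl.regions_of(camera, target): "region" (384x512 bool, what is visible of it) and "at" ([column, row] in pixels, amid what is visible of it).
- ctrl.mark_of(camera, target): "at" ([column, row] in pixels: a listed point, or the origin of a listed thing).
The state is a dict: "time": time; "joint_positions": joint angles; "qd": joint speeds; "joint_torque": joint torques, N m; "position": TCP position; "tool_rot": TCP orientation; "ft_force": force on the tool from outside, world axes, zero at the start; "torque": the same for the moment, N m; "grip_width": opening from 0.0 (shut) to 1.0 (fully open).
Only numpy, scipy, OpenCV 4.12 (cv2) and the standard library are available. Lean on these libraries where they do the work, as an engineer would, in place of code of your own. Each camera call takes 0.05 s, during which the arm holds its last target.

## Task

Pack up the mahjong counters: pull the tray's white transport catch fully out, then slide the red grip back until the brass keeper bar is fully open, and drop every counter box on the cabinet top into a pocket of the tray, one box to a pocket, each lying flat on the pocket floor. When all of them are in, slide the keeper bar fully home over the boxes again, push the catch fully in to lock it, and let go; leave everything else where it stands.

Things in the scene. Friction and masses are not known exactly. Their poses are not given: they have to be found in the camera images.
- tray: Dark wooden tray fixed to the cabinet top, five pockets side by side along its y (pitch 72 mm). Origin: on the cabinet top under the middle pocket's centre; x points to its wide solid rear edge, away from the robot; z up. It spans x -65 to +95, y -186 to +186 mm. Wall tops are 22 mm above the cabinet top, green pocket floors 8 mm; walls between pockets 28 mm thick.
- keeper (a joint): Brass keeper bar's place along the tray's x, in m: 0 = closed stop (bar across the middle of all pockets), 0.075 = open stop (bar over the rear edge). Starts at 0, held there by the catch; stays where left; friction 2.5 N. Bar 22 mm wide, 398 mm long (y), underside 48 mm and top 56 mm above the cabinet top (6 mm above seated boxes), legs at its ends.
- keeper_grip (a point): Centre of the red grip block on the middle of the keeper bar: 24 mm (tray x) by 40 mm (tray y) by 32 mm tall; this point is 72 mm above the cabinet top, the block's top 88 mm, its foot (bar's top) 56 mm. Moves with the bar; axes as the tray's.
- catch (a joint): Transport catch at the tray's +y end, its place along the tray's y in m: 0 = locked stop (its bolt holds the keeper bar within 3 mm of its closed stop), 0.040 = released stop (pulled out, away from the tray). Starts at 0 to 0.008; stays where left; friction 2.5 N. Push it in only when the bar is fully closed, or the two block each other.
- catch_grip (a point): Point in the white square grip block of the catch: block 26 x 26 mm (tray x, y) and 36 mm tall, its centre line through this point, its top 16 mm above and its foot 20 mm below it; this point is 38 mm above the cabinet top. It slides on a 12 mm high bracket at tray x -58 to -2, y 186 to 304 mm. Axes as the tray's.
- pocket1 (a point): Centre of the floor of pocket 1 (pocket 1 at the tray's +y end, 5 at its -y end); Pocket 110 mm (tray x) by 44 mm (tray y) inside, 14 mm deep; axes as the tray's.
- pocket2 (a point): Centre of the floor of pocket 2 (pocket 1 at the tray's +y end, 5 at its -y end); Pocket 110 mm (tray x) by 44 mm (tray y) inside, 14 mm deep; axes as the tray's.
- pocket3 (a point): Centre of the floor of pocket 3 (pocket 1 at the tray's +y end, 5 at its -y end); Pocket 110 mm (tray x) by 44 mm (tray y) inside, 14 mm deep; axes as the tray's.
- pocket4 (a point): Centre of the floor of pocket 4 (pocket 1 at the tray's +y end, 5 at its -y end); Pocket 110 mm (tray x) by 44 mm (tray y) inside, 14 mm deep; axes as the tray's.
- pocket5 (a point): Centre of the floor of pocket 5 (pocket 1 at the tray's +y end, 5 at its -y end); Pocket 110 mm (tray x) by 44 mm (tray y) inside, 14 mm deep; axes as the tray's.
- box_white: Counter box, white with two brass bands, closed and solid, 100 x 34 x 34 mm, 0.1 to 0.2 kg. Origin at its centre, x along its length; all four long sides are alike. May be absent (None).
- box_blue: Counter box, blue with two brass bands, closed and solid, 100 x 34 x 34 mm, 0.1 to 0.2 kg. Origin at its centre, x along its length; all four long sides are alike. May be absent (None).
- box_yellow: Counter box, yellow with two brass bands, closed and solid, 100 x 34 x 34 mm, 0.1 to 0.2 kg. Origin at its centre, x along its length; all four long sides are alike. May be absent (None).
- box_orange: Counter box, orange with two brass bands, closed and solid, 100 x 34 x 34 mm, 0.1 to 0.2 kg. Origin at its centre, x along its length; all four long sides are alike. May be absent (None).
- box_black: Counter box, black with two brass bands, closed and solid, 100 x 34 x 34 mm, 0.1 to 0.2 kg. Origin at its centre, x along its length; all four long sides are alike. May be absent (None).
- abacus: Rosewood abacus lying flat, 200 x 110 x 18 mm. Origin at the centre of its underside. Not part of the job.
- trinket: Black lacquer trinket box, 94 x 74 x 54 mm. Origin at the centre of its underside. Not part of the job.
- tankard: Pewter tankard, 84 mm wide, 115 mm tall, handle at its +y. Origin at the centre of its underside. Not part of the job.
- dice_bowl: White porcelain bowl, 120 mm wide, 45 mm tall. Origin at the centre of its underside. Not part of the job.
Not all that is in view belongs to the job. Several things have the shape of the box_blue; the one meant has the colours described above. What is shaped like the box_black but turquoise is not meant.

How it is judged:
By the outcome, as a careful person would: the job done as asked, in the order asked, and still so for the second after the job is handed in, with the robot touching nothing.
Of box_white, box_blue, box_yellow, box_orange, box_black only 3 to 5 are there at a start; the rules pass over those that are not, and their reading is None.
At some moment in a run one of box_white, box_blue, box_yellow, box_orange, box_black may be knocked a few centimetres aside while the robot is not near it.
Once in a run the grip may slacken for a moment while it holds something.
It also fails if it takes over 210 s, if anything falls off the work surface, if the arm or the gripper's body presses on something with over 40 N, if the wrist force passes 120 N, or if a joint passes its speed limit or range.

## Working session

There is one attempt and no reset: what is moved stays moved. The work goes in short steps, Python scripts to look and compute and a shell command to move; the robot and the scene stay as the last step left them, time stands still between calls to the robot, and variables do not carry over. Pictures are saved under pics/ and viewed, and the job is handed in when it is done.

```bash
ls -la; mkdir -p pics; python3 - <<'E'
from bench import ctrl
import cv2,numpy as np
for n in("side","top"):
    im=ctrl.get_image(n); cv2.imwrite(f"pics/{n}0.png",im[:,:,::-1])
    p=ctrl.camera_params(n); print(n,np.array(p["K"]).round(1).tolist(),np.array(p["world_to_cam"]).round(3).tolist())
s=ctrl.get_state(); print(s)
E
```

```text
total 12
drwxr-xr-x  3 agent agent 4096 Dec  6 15:33 .
drwxr-xr-x 23 root  root  4096 Dec  6 15:33 ..
drwxr-xr-x  2 agent agent 4096 Dec  6 15:33 pics
side [[486.9, 0.0, 256.7], [0.0, 486.9, 198.9], [0.0, 0.0, 1.0]] [[-0.877, -0.481, 0.005, 0.43], [-0.244, 0.437, -0.866, 0.195], [0.414, -0.76, -0.5, 1.684], [0.0, 0.0, 0.0, 1.0]]
top [[482.1, 0.0, 243.2], [0.0, 482.1, 193.4], [0.0, 0.0, 1.0]] [[0.013, -1.0, 0.004, -0.018], [-0.997, -0.014, -0.071, 0.474], [0.071, -0.003, -0.997, 1.639], [0.0, 0.0, 0.0, 1.0]]
{'time': 0.1, 'joint_positions': array([ 1.11408864,  0.32175911, -0.07010689,  1.45158375,  0.02261484,
        1.37077943, -0.05690328]), 'qd': array([ 1.51166661e-03, -1.26293430e-03,  5.19956058e-04, -2.46940686e-03,
        1.03553231e-03,  6.59445454e-07, -3.24703639e-04]), 'joint_torque': array([-1.11197798e-03, -4.92572379e+01, -4.06238968e-01, -3.13400245e+01,
       -6.41028327e-02,  3.95103672e-02,  8.21579101e-05]), 'position': array([ 0.2947401 , -0.57912485,  0.4037487 ]), 'tool_rot': array([ 1.95925768,  0.47178285, -1.96027358]), 'ft_force': array([-0.28236647, -0.42944212,  1.15459321]), 'torque': array([ 0.05417004,  0.06912172, -0.06522061]), 'grip_width': 0.9986411835343979}
```

View pics/side0.png

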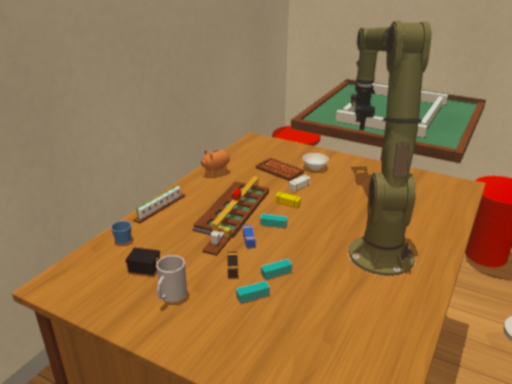

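View pics/top0.png

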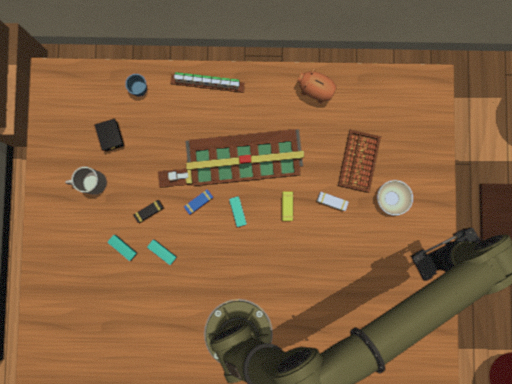

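The top view shows white (332,202), blue (199,202), yellow (288,206) and black (149,211) boxes, with three turquoise decoys. The tray is around (245,160) and the catch at (178,176). Next I measure these positions.

```bash
cat > h.py <<'E'
from bench import ctrl
import cv2,numpy as np
from scipy.spatial.transform import Rotation as R
P={n:ctrl.camera_params(n) for n in("side","top")}
def proj(n,X):
    p=P[n];W=np.array(p["world_to_cam"]);X=np.atleast_2d(X)
    c=X@W[:3,:3].T+W[:3,3]; u=c@np.array(p["K"]).T
    return u[:,:2]/u[:,2:]
def back(n,uv,z):
    p=P[n];W=np.array(p["world_to_cam"]);uv=np.atleast_2d(uv).astype(float)
    d=np.c_[uv,np.ones(len(uv))]@np.linalg.inv(np.array(p["K"])).T@W[:3,:3]
    o=-W[:3,:3].T@W[:3,3]
    return o+d*((z-o[2])/d[:,2])[:,None]
def tool():
    s=ctrl.get_state(); r=R.from_rotvec(s["tool_rot"]).as_matrix()
    return s,np.array(s["position"]),r
def rect(n,reg,z):
    ys,xs=np.nonzero(reg); w=back(n,np.c_[xs,ys],z)[:,:2]
    r=cv2.minAreaRect((w*1000).astype(np.float32))
    (cx,cy),(a,b),t=r
    if a<b: a,b,t=b,a,t+90
    c=w.mean(0)*1000
    return c.round(1),(round(cx,1),round(cy,1)),(round(a,1),round(b,1)),round((t+90)%180-90,1)
def snap(n,f,box=None,s=1):
    im=ctrl.get_image(n)[:,:,::-1]
    if box: im=im[box[1]:box[3],box[0]:box[2]]
    im=cv2.resize(im,None,fx=s,fy=s,interpolation=cv2.INTER_CUBIC)
    cv2.imwrite("pics/"+f,im)
E
python3 - <<'E'
from h import *
snap("top","t1.png",(90,110,360,280),2.9)
ctrl.get_image("side")
for t in["white","blue","yellow","orange","black"]:
    for c in("top","side"):
        for d in ctrl.regions_of(c,"box_"+t)[:5]:
            print(t,c,round(d["confidence"],2),np.round(d["at"],1),d["region"].sum(),*(rect(c,d["region"],.034) if c=="top" else ()))
for t in["tray","keeper","keeper_grip","catch_grip"]+["pocket%d"%i for i in range(1,6)]:
    for c in("top","side"):
        z={"tray":0,"keeper":.056,"keeper_grip":.072,"catch_grip":.038}.get(t,.008)
        for d in ctrl.mark_of(c,t)[:2]:
            print(t,c,round(d["confidence"],2),np.round(d["at"],1),(back(c,d["at"],z)*1000).round(1))
print(ctrl.get_state()["time"])
E
```

```text
white top 0.75 [333.6 198. ] 297 [ 450.6 -316.2] (450.4, -315.1) (100.7, 36.7) 71.8
white top 0.65 [109.8 136.1] 645 [667.6 448.6] (667.1, 447.4) (103.3, 77.6) 20.1
white side 0.47 [299.3 181.9] 228
white side 0.16 [245.4 236.1] 245
blue top 0.83 [201.5 200.1] 325 [444.1 139.6] (443.2, 139.9) (102.9, 38.9) -52.1
blue top 0.66 [161.6 254.7] 339 [270.8 258.3] (271.5, 259.5) (102.1, 40.7) 54.3
blue top 0.53 [238.3 211.8] 305 [413.2   6.3] (413.4, 6.2) (100.7, 35.7) 17.5
blue top 0.2 [147.1 210. ] 355 [409.6 307.9] (409.5, 308.6) (105.3, 41.4) -60.0
blue side 0.83 [277.  265.9] 423
blue side 0.76 [246.1 237.4] 255
blue side 0.7 [276.6 220.6] 329
yellow top 0.59 [287.1 206.3] 323 [ 434.  -160.6] (434.5, -160.5) (98.7, 34.0) 0.4
yellow top 0.55 [177.2 173.5] 106 [530.3 212.9] (528.3, 210.0) (58.0, 24.0) -89.2
yellow side 0.78 [286.9 197.6] 273
orange top 0.27 [331.8 199.2] 330 [ 452.5 -312.6] (452.4, -313.5) (105.0, 37.8) 72.3
black top 0.71 [123.9 248.2] 336 [285.3 392.3] (286.5, 392.5) (101.8, 40.0) 50.4
black top 0.61 [149.  211.3] 323 [409.6 305.8] (410.1, 307.5) (102.5, 40.0) -61.3
black top 0.28 [243.9 160.2] 5964 [592.4   7.5] (593.4, 33.7) (503.7, 166.9) -82.8
black side 0.97 [250.  290.3] 489
black side 0.69 [215.4 236.8] 145
black side 0.51 [231.2 265.8] 258
tray top 0.62 [249.3 161.6] [[587.5 -31.1   0. ]]
tray side 0.93 [233.9 204.6] [[621.5 -46.3   0. ]]Traceback (most recent call last):
  File "<stdin>", line 11, in <module>
ValueError: it knows: abacus, box_black, box_blue, box_orange, box_white, box_yellow, catch_grip, dice_bowl, keeper_grip, pocket, tankard, tray, trinket
```

View pics/t1.png

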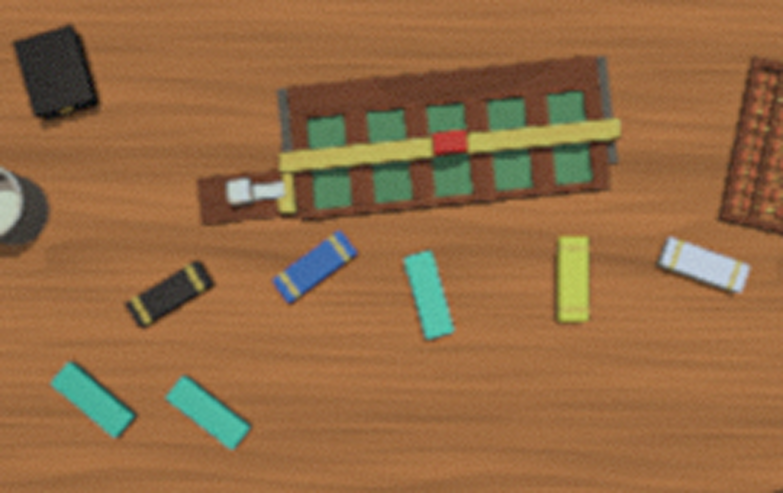

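```bash
python3 - <<'E'
from h import *
im=ctrl.get_image("top"); ctrl.get_image("side")
for t in["keeper_grip","catch_grip","pocket"]:
    for c in("top","side"):
        z={"keeper_grip":.072,"catch_grip":.038}.get(t,.008)
        for d in ctrl.mark_of(c,t)[:8]:
            print(t,c,round(d["confidence"],2),np.round(d["at"],1),(back(c,d["at"],z)*1000).round(1)[0])
hsv=cv2.cvtColor(im,cv2.COLOR_RGB2HSV)
def m(lo,hi,b):
    k=cv2.inRange(hsv,lo,hi); o=np.zeros_like(k); o[b[1]:b[3],b[0]:b[2]]=k[b[1]:b[3],b[0]:b[2]]; return o>0
B=(180,125,312,192)
for x,y in[(220,164),(245,159),(172,178),(288,206),(205,158),(170,172),(210,140),(180,176)]: print((x,y),im[y,x],hsv[y,x])
bar=m((22,110,120),(32,255,255),B); bar[:,:]&=(np.arange(384)<170)[:,None]
print("bar",rect("top",bar,.056),bar.sum())
red=m((0,190,120),(5,255,255),B)|m((175,190,120),(180,255,255),B); print("red",rect("top",red,.088),red.sum())
wh=m((0,0,140),(180,50,255),(160,165,192,190)); print("white",rect("top",wh,.054),wh.sum()); 
gr=m((50,60,40),(85,255,255),B)
n,l,st,ce=cv2.connectedComponentsWithStats(gr.astype(np.uint8))
for i in range(1,n):
    if st[i,4]>30: print("green",st[i,4],rect("top",l==i,.008))
# tray brown
print(ctrl.get_state()["time"])
cv2.imwrite("pics/tz.png",cv2.resize(im[120:195,155:315,::-1],None,fx=5,fy=5,interpolation=cv2.INTER_NEAREST))
E
```

```text
keeper_grip top 0.89 [246.1 158.5] [587.8 -19.3  72. ]
keeper_grip side 0.63 [237.3 196.6] [577.6  -1.5  72. ]
catch_grip top 0.54 [173.4 175.4] [531.4 226.8  38. ]
catch_grip side 0.52 [253.4 191.6] [ 572.1 -120.    38. ]
catch_grip side 0.43 [217.4 237.7] [521. 231.  38.]
pocket top 0.92 [224.3 164.3] [575.7  55.6   8. ]
pocket top 0.74 [205.1 164. ] [575.8 122.2   8. ]
pocket top 0.73 [263.7 163.2] [581.5 -81.    8. ]
pocket top 0.72 [248.2 162.4] [583.5 -27.2   8. ]
pocket side 0.91 [222.1 224.7] [576.7 113.8   8. ]
pocket side 0.82 [243.9 201.6] [591.3 -75.2   8. ]
pocket side 0.61 [228.7 214.3] [593.9  38.5   8. ]
pocket side 0.6 [250.9 193. ] [ 601.5 -151.4    8. ]
(220, 164) [189 182  91] [ 28 132 189]
(245, 159) [182  65  55] [  2 178 182]
(172, 178) [189 196 196] [ 90   9 196]
(288, 206) [188 200  88] [ 33 143 200]
(205, 158) [ 85 134  97] [ 67  93 134]
(170, 172) [152 142 131] [ 16  35 152]
(210, 140) [110  68  48] [ 10 144 110]
(180, 176) [191 202 199] [ 82  14 202]
bar (array([585.8, -13. ]), (586.2, -14.4), (398.3, 24.3), -83.2) 667
red (array([575.4, -13.1]), (575.6, -13.9), (29.9, 0.8), -82.0) 4
white (array([529.8, 214. ]), (529.5, 210.7), (64.0, 23.7), -89.2) 111
green 113 (array([ 640.5, -154.6]), (640.4, -154.4), (39.8, 34.1), -82.8)
green 116 (array([631.8, -83. ]), (631.2, -83.3), (38.3, 35.1), -89.2)
green 98 (array([626.7, -10.3]), (626.7, -10.4), (38.3, 28.1), -89.2)
green 117 (array([615.6,  61.6]), (615.2, 60.7), (41.7, 35.1), -89.0)
green 120 (array([606.9, 133.2]), (606.9, 133.2), (41.6, 34.0), -79.7)
green 150 (array([ 572.8, -162.1]), (572.8, -162.0), (41.9, 41.6), 0.8)
green 160 (array([557.2, -18.6]), (557.1, -18.4), (46.7, 40.9), 7.9)
green 151 (array([564.5, -90.8]), (564.8, -89.2), (41.9, 41.6), 0.8)
green 153 (array([547.7,  53.3]), (547.9, 53.4), (44.1, 41.2), 8.0)
green 155 (array([539.1, 125.4]), (539.2, 125.3), (43.8, 41.6), 9.0)
1.2
```

View pics/tz.png

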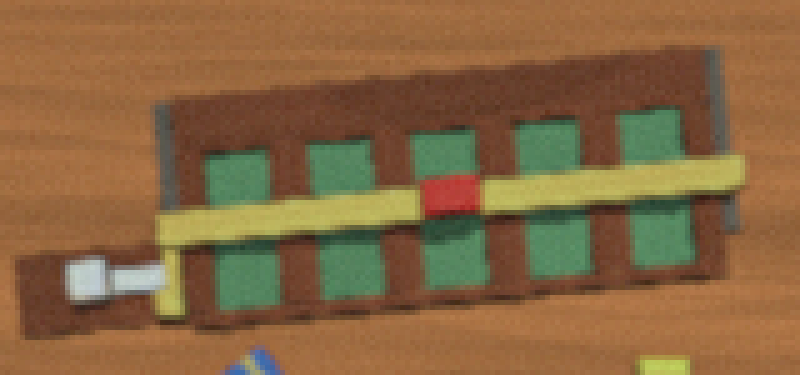

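```bash
cat >> h.py <<'E'
T0=np.array([586.0,-14.9]); YAW=np.radians(6.7)
def tw(x,y):  # tray mm->world mm
    c,s=np.cos(YAW),np.sin(YAW); return T0+np.array([c*x-s*y,s*x+c*y])
def wt(p):
    c,s=np.cos(YAW),np.sin(YAW); d=np.array(p)[:2]-T0; return np.array([c*d[0]+s*d[1],-s*d[0]+c*d[1]])
def phi():
    s,p,r=tool(); return np.degrees(np.arctan2(r[1,1],r[0,1]))
def plan(x,y,zg,ph,rows=None,g=0):
    """target grasp point mm (zg), jaw direction deg (mod 180); tool straight down"""
    s,p,r=tool(); y0=r[:,1]; p0=np.degrees(np.arctan2(y0[1],y0[0]))
    d=(ph-p0+90)%180-90
    tgt=np.array([x,y,zg+164.]); cur=p*1000
    f=np.radians(ph); Rt=np.array([[0,0,-1],[np.cos(f),np.sin(f),0],[np.sin(f),-np.cos(f),0]]).T
    if np.dot(Rt[:,1],R.from_euler('z',d,degrees=True).apply(y0))<0: Rt[:,1:]*=-1
    rv=R.from_matrix(r.T@Rt).as_rotvec()
    D=tgt-cur
    n=rows or max(int(np.ceil(np.linalg.norm(D)/55)),int(np.ceil(np.linalg.norm(rv)/.17)),1)
    print("cur",cur.round(1),"grasp z",round(cur[2]-164,1),"phi",round(p0,1),"dphi",round(d,1),"j7",s["joint_positions"][6].round(2),"w",round(s["grip_width"]*87,1),"rows",n)
    rc=r.copy()
    for i in range(n):
        print((rc.T@(D/n)).round(1).tolist(),(rv/n).round(4).tolist())
        rc=rc@R.from_rotvec(rv/n).as_matrix()
def where():
    s,p,r=tool(); print("t",round(s["time"],2),"pos",(p*1000).round(1),"gz",round(p[2]*1000-164,1),"phi",round(phi(),1),"down",r[:,0].round(3),"tray",wt(p*1000).round(1),"F",s["ft_force"].round(1),"w",round(s["grip_width"]*87,1),"j",s["joint_positions"].round(2))
E
python3 - <<'E'
from h import *
print(wt(back("top",[172.5,175.9],.054)[0]*1000), wt(back("side",[217.4,237.7],.038)[0]*1000))
for xt in(-26,-30,-34):
  for yt in(218,222,226):
    C=[[*tw(xt+a,yt+b)/1000,z] for a in(-13,13) for b in(-13,13) for z in(.018,.054)]
    C=[[c[0],c[1],c[2]] for c in C]
    q=(proj("top",C)-[155,120])*5; q2=proj("side",C)
    print(xt,yt,"top8 bbox",q.min(0).round(),q.max(0).round(),"side",q2.min(0).round(1),q2.max(0).round(1))
where()
snap("side","s2.png",(190,165,290,265),6)
plan(560,-300,240,6.7)
E
```

```text
[-29.41061712 247.50162095] [-35.87169698 251.81999403]
-26 218 top8 bbox [110. 249.] [158. 296.] side [214.  225.7] [224.1 239.5]
-26 222 top8 bbox [104. 250.] [152. 297.] side [213.5 226.3] [223.6 240.1]
-26 226 top8 bbox [ 98. 250.] [146. 298.] side [213.  226.9] [223.2 240.7]
-30 218 top8 bbox [110. 255.] [158. 302.] side [215. 226.] [225.1 239.7]
-30 222 top8 bbox [104. 255.] [153. 303.] side [214.5 226.5] [224.6 240.3]
-30 226 top8 bbox [ 98. 256.] [147. 303.] side [214.  227.1] [224.2 240.9]
-34 218 top8 bbox [111. 261.] [159. 308.] side [216.  226.2] [226.1 239.9]
-34 222 top8 bbox [105. 261.] [153. 309.] side [215.5 226.8] [225.7 240.5]
-34 226 top8 bbox [ 99. 262.] [147. 309.] side [215.  227.3] [225.2 241.1]
t 1.2 pos [ 294.8 -579.3  404.8] gz 240.8 phi -63.0 down [-0. -0. -1.] tray [-355.  -526.6] F [-0.7 -0.1 -1.1] w 87.3 j [ 1.11  0.32 -0.07  1.45  0.02  1.37 -0.06]
cur [ 294.8 -579.3  404.8] grasp z 240.8 phi -63.0 dphi 69.7 j7 -0.06 w 86.8 rows 8
[0.1, -16.1, -45.4] [-0.1521, 0.0, -0.0]
[0.1, -9.0, -47.3] [-0.1521, 0.0, -0.0]
[0.1, -1.7, -48.1] [-0.1521, 0.0, -0.0]
[0.1, 5.6, -47.8] [-0.1521, 0.0, -0.0]
[0.1, 12.7, -46.4] [-0.1521, 0.0, -0.0]
[0.1, 19.6, -44.0] [-0.1521, 0.0, -0.0]
[0.1, 26.1, -40.5] [-0.1521, 0.0, -0.0]
[0.1, 31.9, -36.1] [-0.1521, 0.0, -0.0]
```

View pics/s2.png

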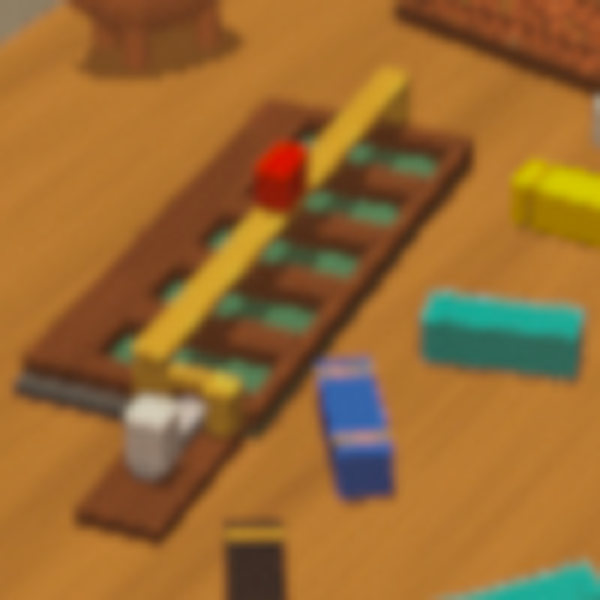

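The catch block sits at tray (-30, 247). I'll move there by way of (560, -300), staying high.

```bash
python3 -m crank '[0,-16,-45,-0.152,0,0,87, 0,-9,-47,-0.152,0,0,87, 0,-2,-48,-0.152,0,0,87, 0,6,-48,-0.152,0,0,87, 0,13,-46,-0.152,0,0,87]'
python3 -m crank '[0,20,-44,-0.152,0,0,87, 0,26,-40,-0.152,0,0,87, 0,32,-36,-0.152,0,0,87, 0,0,0,0,0,0,70, 0,0,0,0,0,0,70]'
python3 - <<'E'
from h import *
where()
print(tw(-30,247))
plan(*tw(-30,247),130,6.7)
E
```

```text
time: 1.88
position: [0.4612, -0.4045, 0.405]
tool_rot: [1.451, 1.031, -1.451]
ft_force: [0.9, -0.2, 0.1]
grip_width: 1.002
time: 2.5
position: [0.5599, -0.3021, 0.4046]
tool_rot: [1.123, 1.262, -1.125]
ft_force: [-0.2, -0.7, 0.1]
grip_width: 0.857
t 2.5 pos [ 559.9 -302.1  404.6] gz 240.6 phi 6.6 down [-0.001 -0.001 -1.   ] tray [ -59.4 -282.2] F [-0.2 -0.7  0.1] w 74.5 j [ 0.78  0.32 -0.42  1.48  0.13  1.37  0.47]
[527.38720845 226.91302832]
cur [ 559.9 -302.1  404.6] grasp z 240.6 phi 6.6 dphi 0.1 j7 0.47 w 74.5 rows 10
[11.0, 2.9, -52.9] [-0.0002, 0.0001, 0.0001]
[11.0, 2.9, -52.9] [-0.0002, 0.0001, 0.0001]
[11.0, 2.9, -52.9] [-0.0002, 0.0001, 0.0001]
[11.0, 2.9, -52.9] [-0.0002, 0.0001, 0.0001]
[11.0, 2.9, -52.9] [-0.0002, 0.0001, 0.0001]
[11.0, 2.9, -52.9] [-0.0002, 0.0001, 0.0001]
[11.0, 2.9, -52.9] [-0.0002, 0.0001, 0.0001]
[11.0, 2.9, -52.9] [-0.0002, 0.0001, 0.0001]
[11.1, 2.9, -52.9] [-0.0002, 0.0001, 0.0001]
[11.1, 2.9, -52.9] [-0.0002, 0.0001, 0.0001]
```

```bash
python3 -m crank '[11,3,-53,0,0,0,70, 11,3,-53,0,0,0,70, 11,3,-53,0,0,0,70, 11,3,-53,0,0,0,70, 11,3,-53,0,0,0,70]'
python3 -m crank '[11,3,-53,0,0,0,60, 11,3,-53,0,0,0,60, 11,3,-53,0,0,0,60, 11,3,-53,0,0,0,60, 11,3,-53,0,0,0,60]'
python3 - <<'E'
from h import *
where()
plan(*tw(-30,247),38,6.7)
snap("top","t3.png",(120,100,320,230),4);snap("side","s3.png",(150,130,310,290),3.7)
E
```

```text
time: 3.12
position: [0.5437, -0.0372, 0.3497]
tool_rot: [1.126, 1.259, -1.127]
ft_force: [0.3, -0.4, -0.0]
grip_width: 0.806
time: 3.75
position: [0.5293, 0.2276, 0.2945]
tool_rot: [1.126, 1.258, -1.127]
ft_force: [0.1, 0.1, -0.4]
grip_width: 0.687
t 3.75 pos [529.3 227.6 294.5] gz 130.5 phi 6.4 down [ 0.001 -0.001 -1.   ] tray [-28.1 247.4] F [ 0.1  0.1 -0.4] w 59.7 j [ 0.16  0.32 -0.72  1.75  0.23  1.15 -0.52]
cur [529.3 227.6 294.5] grasp z 130.5 phi 6.4 dphi 0.3 j7 -0.52 w 59.7 rows 2
[46.3, -1.0, 0.1] [-0.0028, 0.0008, -0.0005]
[46.3, -1.0, 0.2] [-0.0028, 0.0008, -0.0005]
```

View pics/s3.png

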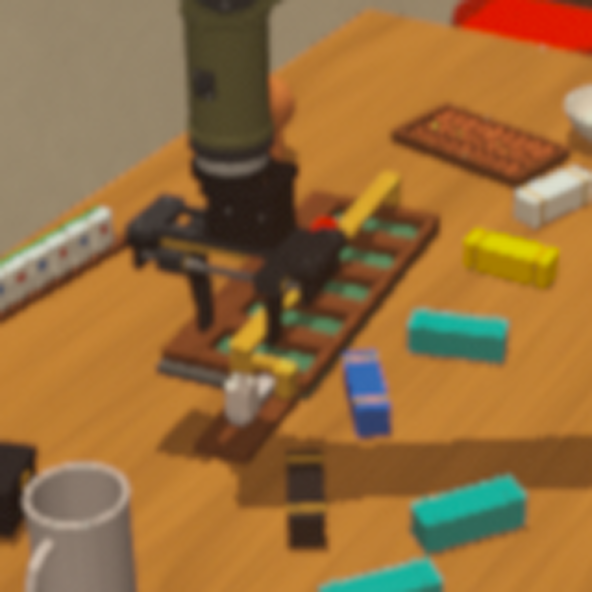

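View pics/t3.png

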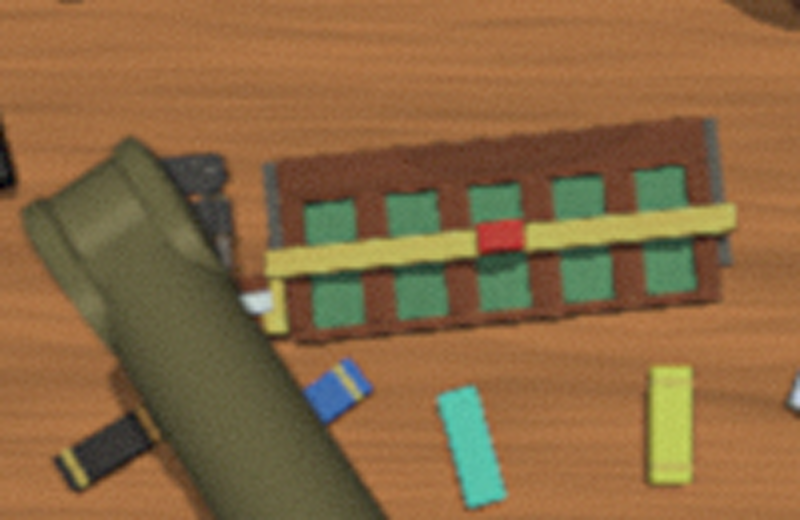

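The gripper straddles the catch block as intended. I'll go down in steps and look again at the bottom.

```bash
python3 -m crank '[20,0,0,0,0,0,60, 20,0,0,0,0,0,60, 20,0,0,0,0,0,60, 15,-1,0,0,0,0,60, 0,0,0,0,0,0,60]' 15
python3 - <<'E'
from h import *
where()
s,p,r=tool()
print(proj("side",p+r[:,0]*.182))
snap("side","s4.png",(180,190,280,290),6)
plan(*tw(-30,247),38,6.7)
E
```

```text
time: 4.47
position: [0.527, 0.2275, 0.218]
tool_rot: [1.121, 1.263, -1.126]
ft_force: [-0.0, -0.9, -1.1]
grip_width: 0.69
t 4.47 pos [527.  227.5 218. ] gz 54.0 phi 6.6 down [-0.003 -0.001 -1.   ] tray [-30.3 247.6] F [-0.  -0.9 -1.1] w 60.0 j [ 0.12  0.41 -0.69  1.82  0.3   1.02 -0.57]
[[216.68608261 237.22268023]]
cur [527.4 228.  219.1] grasp z 55.1 phi 6.6 dphi 0.1 j7 -0.57 w 59.9 rows 1
[17.1, -0.2, 1.1] [-0.001, 0.0001, 0.0011]
```

View pics/s4.png

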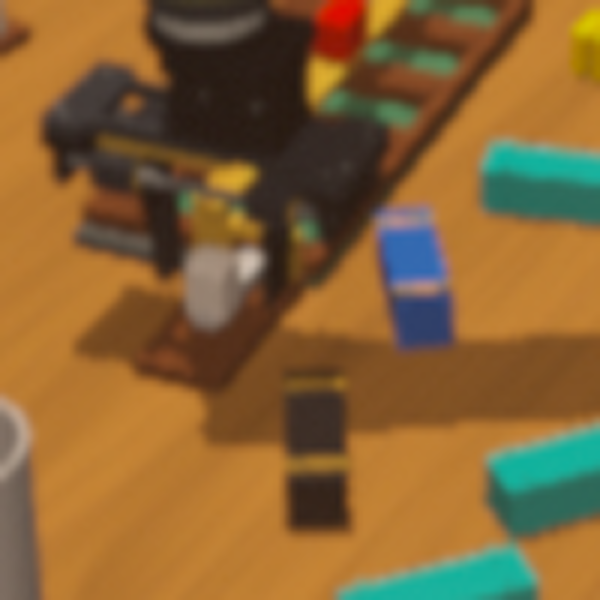

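```bash
python3 -m crank '[8,0,0,0,0,0,60, 8,0,0,0,0,0,60, 0,0,0,0,0,0,20, 0,0,0,0,0,0,20, 0,0,0,0,0,0,20]' 20
python3 -m crank '[0,0,0,0,0,0,20, 0,0,-8,0,0,0,20, 0,0,-8,0,0,0,20, 0,0,-8,0,0,0,20, 0,0,-8,0,0,0,20]'
python3 - <<'E'
from h import *
where()
E
```

```text
time: 5.15
position: [0.5277, 0.2283, 0.204]
tool_rot: [1.124, 1.262, -1.123]
ft_force: [-0.7, -1.0, 0.5]
grip_width: 0.433
time: 5.78
position: [0.5264, 0.2585, 0.2042]
tool_rot: [1.127, 1.256, -1.121]
ft_force: [7.1, -3.0, -3.1]
grip_width: 0.296
t 5.78 pos [526.4 258.5 204.2] gz 40.2 phi 6.5 down [ 0.006 -0.001 -1.   ] tray [-27.3 278.5] F [ 7.1 -3.  -3.1] w 25.7 j [ 0.06  0.45 -0.68  1.8   0.34  1.   -0.64]
```

```bash
python3 -m crank '[0,0,-3,0,0,0,20, 0,0,-2,0,0,0,20, 0,0,-2,0,0,0,20, 0,0,-2,0,0,0,20, 0,0,0,0,0,0,20]'
python3 - <<'E'
from h import *
where()
E
```

```text
time: 6.4
position: [0.5264, 0.263, 0.204]
tool_rot: [1.121, 1.25, -1.129]
ft_force: [4.2, -12.9, 3.1]
grip_width: 0.297
t 6.4 pos [526.4 263.  204. ] gz 40.0 phi 6.4 down [ 0.004 -0.01  -1.   ] tray [-26.8 282.9] F [  4.2 -12.9   3.1] w 25.9 j [ 0.05  0.46 -0.67  1.8   0.35  1.01 -0.66]
```

```bash
python3 -m crank '[0,0,-3,0,0,0,20, 0,0,0,0,0,0,20, 0,0,0,0,0,0,20, 0,0,0,0,0,0,60, 0,0,0,0,0,0,60]'
python3 - <<'E'
from h import *
where()
E
python3 -m crank '[0,0,0,0,0,0,60, 0,0,0,0,0,0,60, -20,0,0,0,0,0,60, -40,0,0,0,0,0,60, -40,0,0,0,0,0,60]'
python3 - <<'E'
from h import *
where()
plan(*tw(0,0),160,6.7)
snap("side","s5.png",(180,190,280,290),6)
E
```

```text
time: 7.02
position: [0.5222, 0.2723, 0.2039]
tool_rot: [1.124, 1.263, -1.123]
ft_force: [-0.3, 0.3, 0.1]
grip_width: 0.443
t 7.03 pos [522.2 272.3 203.9] gz 39.9 phi 6.7 down [-0.     0.001 -1.   ] tray [-29.8 292.7] F [-0.3  0.3  0.1] w 38.6 j [ 0.04  0.46 -0.68  1.79  0.34  1.   -0.66]
time: 7.65
position: [0.5223, 0.2722, 0.3061]
tool_rot: [1.123, 1.262, -1.122]
ft_force: [0.2, 0.4, -0.3]
grip_width: 0.69
t 7.65 pos [522.3 272.2 306.1] gz 142.1 phi 6.7 down [ 0.001  0.    -1.   ] tray [-29.8 292.6] F [ 0.2  0.4 -0.3] w 60.0 j [ 0.08  0.34 -0.73  1.71  0.25  1.18 -0.59]
cur [522.3 272.2 306.1] grasp z 142.1 phi 6.7 dphi 0.0 j7 -0.59 w 60.0 rows 6
[-3.0, 5.0, 48.8] [-0.0, -0.0001, -0.0001]
[-3.0, 5.0, 48.8] [-0.0, -0.0001, -0.0001]
[-3.0, 5.0, 48.8] [-0.0, -0.0001, -0.0001]
[-3.0, 5.0, 48.8] [-0.0, -0.0001, -0.0001]
[-3.0, 5.0, 48.8] [-0.0, -0.0001, -0.0001]
[-3.0, 5.0, 48.8] [-0.0, -0.0001, -0.0001]
```

View pics/s5.png

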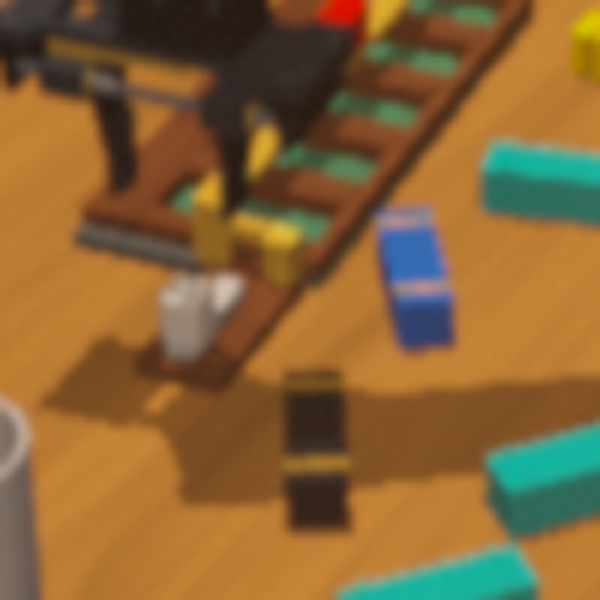

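The catch is fully out: the bolt has cleared the bar's leg and I felt the stop. Next is the keeper grip.

```bash
python3 -m crank '[-3,5,49,0,0,0,60, -3,5,49,0,0,0,60, -3,5,49,0,0,0,60, -3,5,49,0,0,0,60, -3,5,49,0,0,0,60]'
python3 -m crank '[20,5,49,0,0,0,60, 20,0,0,0,0,0,60, 20,0,0,0,0,0,60, 0,0,0,0,0,0,60, 0,0,0,0,0,0,60]'
python3 - <<'E'
from h import *
where()
plan(*tw(0,0),73,6.7)
snap("side","s6.png",(180,140,280,240),6)
E
```

```text
time: 8.32
position: [0.5759, 0.0302, 0.3204]
tool_rot: [1.124, 1.26, -1.122]
ft_force: [-0.1, -0.8, -0.4]
grip_width: 0.687
time: 8.95
position: [0.5865, -0.0151, 0.2594]
tool_rot: [1.122, 1.262, -1.121]
ft_force: [0.4, 0.3, -0.3]
grip_width: 0.692
t 8.95 pos [586.5 -15.1 259.4] gz 95.4 phi 6.8 down [ 0.001  0.    -1.   ] tray [ 0.5 -0.3] F [ 0.4  0.3 -0.3] w 60.2 j [ 0.47  0.36 -0.59  1.76  0.22  1.08 -0.07]
cur [586.5 -15.1 259.4] grasp z 95.4 phi 6.8 dphi -0.1 j7 -0.07 w 60.2 rows 1
[22.4, -0.5, -0.3] [0.0015, -0.0002, -0.0009]
```

View pics/s6.png

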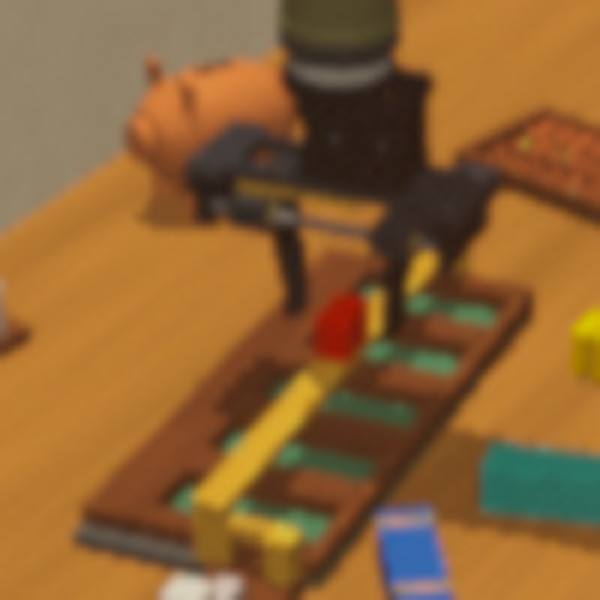

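Fingers straddle the red grip. I go down 22 mm, close, and slide back along +y of the tool (+x of the tray).

```bash
python3 -m crank '[11,0,0,0,0,0,60, 11,0,0,0,0,0,60, 0,0,0,0,0,0,15, 0,0,0,0,0,0,15, 0,0,0,0,0,0,15]' 20
python3 - <<'E'
from h import *
where()
E
python3 -m crank '[0,0,0,0,0,0,15, 0,10,0,0,0,0,15, 0,14,0,0,0,0,15, 0,14,0,0,0,0,15, 0,14,0,0,0,0,15]'
python3 -m crank '[0,12,0,0,0,0,15, 0,4,0,0,0,0,15, 0,3,0,0,0,0,15, 0,3,0,0,0,0,15, 0,0,0,0,0,0,15]'
python3 - <<'E'
from h import *
where()
E
```

```text
time: 9.62
position: [0.5865, -0.0167, 0.237]
tool_rot: [1.124, 1.261, -1.123]
ft_force: [0.4, -0.1, -0.2]
grip_width: 0.432
t 9.62 pos [586.5 -16.7 237. ] gz 73.0 phi 6.6 down [ 0.001 -0.    -1.   ] tray [ 0.3 -1.9] F [ 0.4 -0.1 -0.2] w 37.6 j [ 0.47  0.39 -0.58  1.78  0.24  1.05 -0.08]
time: 10.25
position: [0.6392, -0.0105, 0.2369]
tool_rot: [1.123, 1.262, -1.123]
ft_force: [-2.8, -1.1, 5.3]
grip_width: 0.275
time: 10.88
position: [0.6605, -0.008, 0.237]
tool_rot: [1.124, 1.261, -1.122]
ft_force: [-0.4, -0.5, 4.2]
grip_width: 0.272
t 10.88 pos [660.5  -8.  237. ] gz 73.0 phi 6.7 down [ 0.002  0.    -1.   ] tray [74.8 -1.8] F [-0.4 -0.5  4.2] w 23.6 j [ 0.39  0.53 -0.55  1.59  0.3   1.11 -0.12]
```

```bash
python3 -m crank '[0,2,0,0,0,0,15, 0,2,0,0,0,0,15, 0,2,0,0,0,0,15, 0,0,0,0,0,0,15, 0,0,0,0,0,0,15]'
python3 - <<'E'
from h import *
where()
E
```

```text
time: 11.5
position: [0.664, -0.0074, 0.2368]
tool_rot: [1.119, 1.266, -1.128]
ft_force: [-10.6, -1.0, 12.0]
grip_width: 0.276
t 11.5 pos [664.   -7.4 236.8] gz 72.8 phi 6.7 down [-0.007 -0.001 -1.   ] tray [78.3 -1.7] F [-10.6  -1.   12. ] w 24.0 j [ 0.38  0.54 -0.55  1.57  0.3   1.12 -0.12]
```

```bash
sed -i 's/T0=np.array(\[586.0,-14.9\])/T0=np.array([588.3,-14.6])/' h.py
python3 -m crank '[0,-3,0,0,0,0,60, 0,0,0,0,0,0,60, 0,0,0,0,0,0,60, -30,0,0,0,0,0,60, -40,0,0,0,0,0,60]'
cat >> h.py <<'E'
COL={"white":((0,0,150),(180,60,255)),"blue":((105,110,60),(130,255,255)),"yellow":((25,110,110),(38,255,255)),"black":((0,0,0),(180,120,75))}
def boxes(names=("white","blue","yellow","black"),pr=True):
    im=ctrl.get_image("top"); hsv=cv2.cvtColor(im,cv2.COLOR_RGB2HSV); out={}
    for c in names:
        rs=ctrl.regions_of("top","box_"+c); best=None
        for d in rs:
            k=d["region"]
            frac=(cv2.inRange(hsv,*COL[c])[k]>0).mean()
            if k.sum()<500 and frac>.4:
                print(c,round(d["confidence"],2),"frac",round(frac,2),"n",k.sum(),rect("top",k,.030))
E
python3 - <<'E'
from h import *
where()
boxes()
snap("top","t7.png",(90,110,360,280),2.9)
E
```

```text
time: 12.12
position: [0.6625, -0.0079, 0.306]
tool_rot: [1.122, 1.264, -1.125]
ft_force: [0.3, 1.1, 0.7]
grip_width: 0.668
t 12.12 pos [662.5  -7.9 306. ] gz 142.0 phi 6.6 down [-0.003  0.    -1.   ] tray [74.5 -2. ] F [0.3 1.1 0.7] w 58.1 j [ 0.4   0.47 -0.57  1.52  0.26  1.23 -0.09]
white 0.69 frac 0.85 n 301 (array([ 451.9, -315.1]), (452.3, -314.7), (102.1, 35.4), 70.7)
blue 0.62 frac 0.62 n 328 (array([443.8, 139.9]), (443.9, 140.2), (101.1, 39.0), -52.8)
yellow 0.65 frac 0.91 n 236 (array([ 440.6, -166.6]), (434.6, -164.4), (105.9, 31.4), 3.0)
black 0.6 frac 0.61 n 332 (array([408.4, 310.8]), (407.8, 309.6), (104.6, 39.8), -58.9)
```

View pics/t7.png

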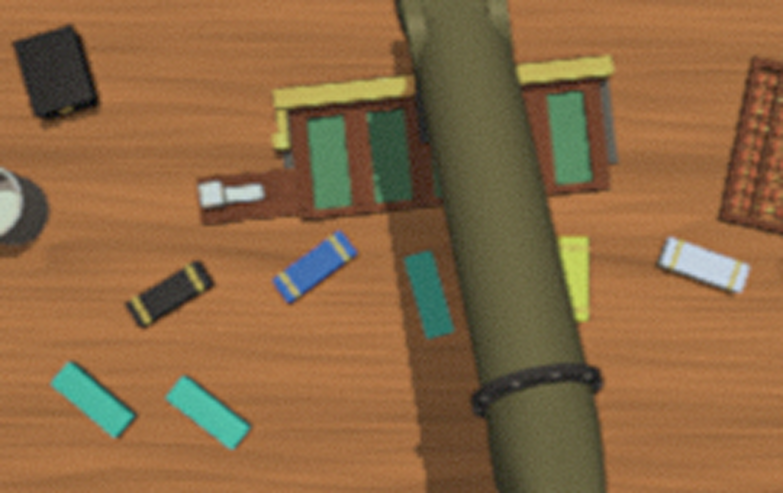

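Picture: the bar is at the rear (open), the catch is out at (210,193), and nothing else has moved. The white box is next.

```bash
python3 - <<'E'
from h import *
plan(451,-315.3,120,-19)
E
```

```text
cur [662.4  -8.  305.5] grasp z 141.5 phi 6.6 dphi -25.6 j7 -0.09 w 60.3 rows 7
[3.1, -35.1, 40.1] [0.0639, 0.0001, 0.0003]
[3.1, -32.4, 42.3] [0.0639, 0.0001, 0.0003]
[3.1, -29.7, 44.3] [0.0639, 0.0001, 0.0003]
[3.1, -26.8, 46.1] [0.0639, 0.0001, 0.0003]
[3.1, -23.8, 47.7] [0.0639, 0.0001, 0.0003]
[3.1, -20.7, 49.1] [0.0639, 0.0001, 0.0003]
[3.1, -17.5, 50.3] [0.0639, 0.0001, 0.0003]
```

```bash
python3 -m crank '[3,-35,40,0.064,0,0,60, 3,-32,42,0.064,0,0,60, 3,-30,44,0.064,0,0,60, 3,-27,46,0.064,0,0,60, 3,-24,48,0.064,0,0,60]'
python3 -m crank '[3,-21,49,0.064,0,0,60, 3,-17,50,0.064,0,0,60, 0,0,0,0,0,0,60, 0,0,0,0,0,0,60, 0,0,0,0,0,0,60]'
python3 - <<'E'
from h import *
where()
plan(451,-315.3,35,-19)
snap("side","s8.png",(230,130,350,220),6)
E
```

```text
time: 13.05
position: [0.5098, -0.2281, 0.2903]
tool_rot: [1.359, 1.106, -1.361]
ft_force: [-0.1, -0.8, 1.3]
grip_width: 0.692
time: 13.68
position: [0.4522, -0.3127, 0.2853]
tool_rot: [1.448, 1.036, -1.447]
ft_force: [0.5, -0.9, 0.6]
grip_width: 0.69
t 13.68 pos [ 452.2 -312.7  285.3] gz 121.3 phi -18.9 down [-0.     0.001 -1.   ] tray [-169.9 -280.2] F [ 0.5 -0.9  0.6] w 60.0 j [ 0.89  0.22 -0.38  1.83  0.09  1.1   0.16]
cur [ 452.2 -312.7  285.3] grasp z 121.3 phi -18.9 dphi -0.1 j7 0.16 w 60.0 rows 2
[43.2, -0.1, 1.5] [0.0013, -0.0005, 0.0003]
[43.2, -0.2, 1.4] [0.0013, -0.0005, 0.0003]
```

View pics/s8.png

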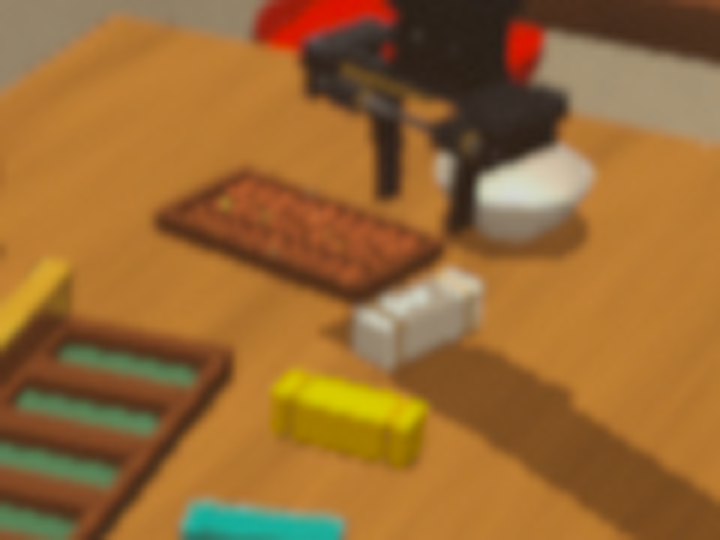

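```bash
python3 -m crank '[25,0,2,0,0,0,48, 25,0,1,0,0,0,48, 10,0,0,0,0,0,48, 0,0,0,0,0,0,48, 0,0,0,0,0,0,48]' 20
python3 - <<'E'
from h import *
where()
for d in ctrl.regions_of("side","abacus")[:0]: pass
print([ (back("top",q,.018)[0]*1000).round(1) for q in([339,187],[338,189])])
plan(451,-315.3,35,-19)
snap("side","s9.png",(230,130,350,220),6)
E
```

```text
time: 14.35
position: [0.451, -0.3171, 0.2268]
tool_rot: [1.449, 1.032, -1.448]
ft_force: [-0.2, 0.3, -0.3]
grip_width: 0.552
t 14.35 pos [ 451.  -317.1  226.8] gz 62.8 phi -19.0 down [ 0.001 -0.001 -1.   ] tray [-171.6 -284.4] F [-0.2  0.3 -0.3] w 48.0 j [ 0.88  0.29 -0.36  1.88  0.12  0.99  0.13]
[array([ 501.3, -340.4,   18. ]), array([ 494.3, -337. ,   18. ])]
cur [ 451.  -317.2  226.9] grasp z 62.9 phi -19.0 dphi 0.0 j7 0.13 w 47.7 rows 1
[27.9, -0.7, -1.8] [-0.0, 0.0006, -0.0019]
```

View pics/s9.png

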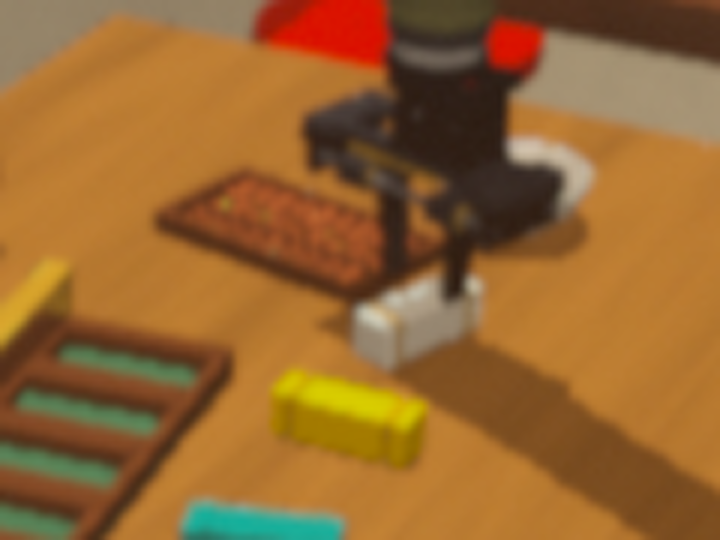

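```bash
python3 -m crank '[14,0,-1,0,0,0,48, 14,0,-1,0,0,0,48, 0,0,0,0,0,0,48, 0,0,0,0,0,0,25, 0,0,0,0,0,0,25]' 25
python3 -m crank '[0,0,0,0,0,0,25, 0,0,0,0,0,0,25, -10,0,0,0,0,0,25, -20,0,0,0,0,0,25, -40,0,0,0,0,0,25]'
python3 - <<'E'
from h import *
where()
snap("side","s10.png",(230,110,350,200),6)
plan(*tw(0,-144),110,96.7)
E
```

```text
time: 15.08
position: [0.4514, -0.3154, 0.1982]
tool_rot: [1.449, 1.032, -1.449]
ft_force: [0.3, -0.0, -0.4]
grip_width: 0.407
time: 15.7
position: [0.45, -0.3147, 0.2672]
tool_rot: [1.449, 1.038, -1.452]
ft_force: [0.2, -1.1, -1.7]
grip_width: 0.383
t 15.7 pos [ 450.  -314.7  267.2] gz 103.2 phi -19.0 down [-0.004  0.003 -1.   ] tray [-172.4 -281.9] F [ 0.2 -1.1 -1.7] w 33.3 j [ 0.89  0.24 -0.37  1.85  0.1   1.07  0.15]
cur [ 452.3 -315.8  273.9] grasp z 109.9 phi -19.0 dphi -64.3 j7 0.15 w 34.1 rows 7
[0.0, 13.3, -28.5] [0.1603, -0.0002, -0.0009]
[-0.0, 8.6, -30.2] [0.1603, -0.0002, -0.0009]
[-0.0, 3.6, -31.2] [0.1603, -0.0002, -0.0009]
[-0.0, -1.4, -31.4] [0.1603, -0.0002, -0.0009]
[-0.0, -6.4, -30.8] [0.1603, -0.0002, -0.0009]
[-0.0, -11.2, -29.4] [0.1603, -0.0002, -0.0009]
[-0.0, -15.8, -27.2] [0.1603, -0.0002, -0.0009]
```

View pics/s10.png

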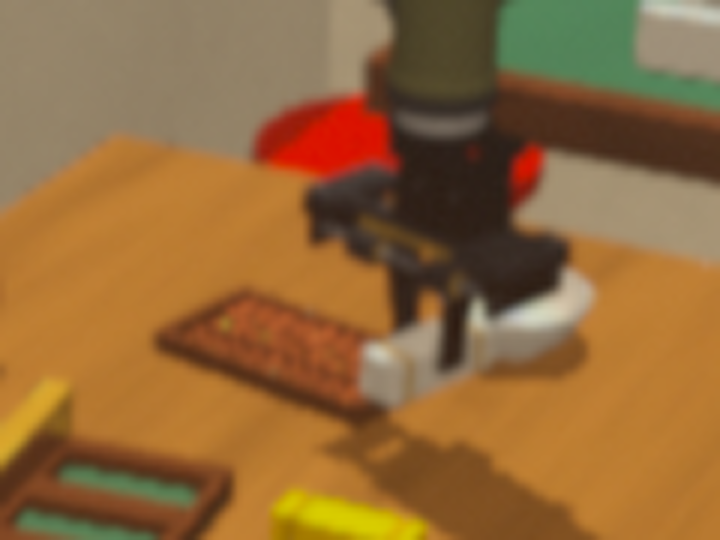

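```bash
python3 -m crank '[0,13,-28,0.16,0,0,25, 0,9,-30,0.16,0,0,25, 0,4,-31,0.16,0,0,25, 0,-1,-31,0.16,0,0,25, 0,-6,-31,0.16,0,0,25]'
python3 -m crank '[0,-11,-29,0.16,0,0,25, 0,-16,-27,0.16,0,0,25, 0,0,0,0,0,0,25, 0,0,0,0,0,0,25, 0,0,0,0,0,0,25]'
python3 - <<'E'
from h import *
where()
snap("side","s11.png",(210,120,330,210),6)
snap("top","t11.png",(220,110,360,215),5.5)
plan(*tw(0,-144),55,96.7)
E
```

```text
time: 16.38
position: [0.561, -0.2034, 0.268]
tool_rot: [1.981, 0.436, -1.982]
ft_force: [0.2, -0.1, -1.0]
grip_width: 0.385
time: 17.0
position: [0.6029, -0.1604, 0.2677]
tool_rot: [2.16, 0.126, -2.161]
ft_force: [-0.7, 0.2, -2.7]
grip_width: 0.386
t 17.0 pos [ 602.9 -160.4  267.7] gz 103.7 phi -83.3 down [-0.001 -0.001 -1.   ] tray [  -2.5 -146.5] F [-0.7  0.2 -2.7] w 33.6 j [ 0.47  0.38 -0.31  1.67  0.13  1.11 -1.33]
cur [ 603.1 -160.2  267.8] grasp z 103.8 phi -83.3 dphi -0.0 j7 -1.33 w 33.7 rows 1
[48.8, -2.3, -2.3] [0.0004, 0.0004, -0.0005]
```

View pics/s11.png

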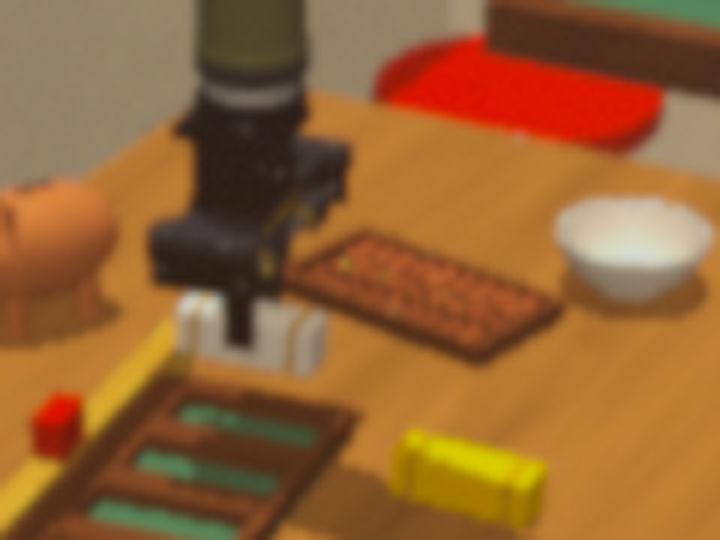

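View pics/t11.png

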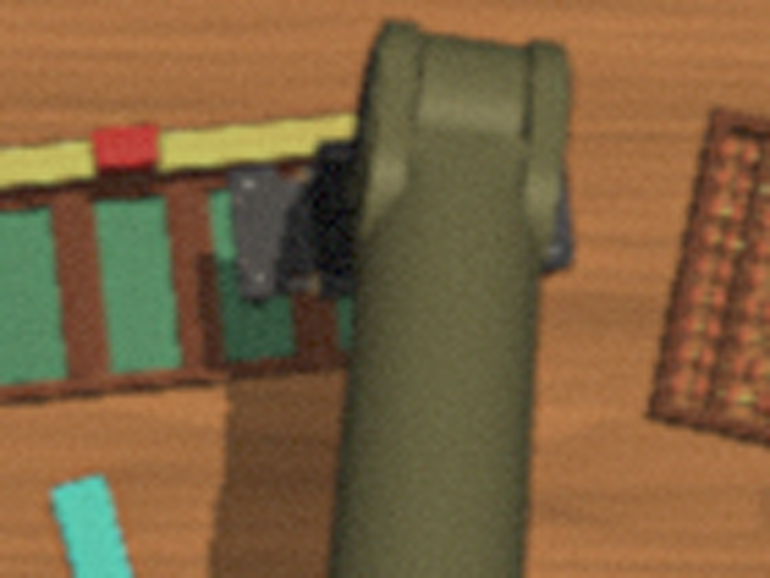

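```bash
python3 - <<'E'
from h import *
s,p,r=tool()
g=p*1000+r[:,0]*164
c,sn=np.cos(YAW),np.sin(YAW)
for z in(-18,16):
  for a in(50,-50):
    for b in(17,-17):
      X=g+np.array([c*a-sn*b,sn*a+c*b,z]); print(z,a,b,((proj("side",X/1000)[0]-[210,120])*6).round(0))
X=g+np.array([c*0-sn*25,sn*0+c*25,-18]);print("tip",((proj("side",X/1000)[0]-[210,120])*6).round(0))
# tray corners at rim near pocket5 for check
for a,b in((-65,-186),(-65,186),(95,-186)): print(a,b,((proj("side",[*tw(a,b)/1000,.022])[0]-[210,120])*6).round(0),proj("top",[*tw(a,b)/1000,.022])[0].round(1))
E
```

```text
-18 50 17 [173. 331.]
-18 50 -17 [193. 311.]
-18 -50 17 [308. 357.]
-18 -50 -17 [326. 336.]
16 50 17 [172. 287.]
16 50 -17 [192. 267.]
16 -50 17 [308. 312.]
16 -50 -17 [327. 292.]
tip [235. 349.]
-65 -186 [353. 406.] [300.4 173.6]
-65 186 [134. 680.] [192.6 184.7]
95 -186 [146. 365.] [295.2 127.8]
```

```bash
python3 -m crank '[20,-2,-4,0,0,0,25, 20,0,0,0,0,0,25, 0,0,0,0,0,0,25, 0,0,0,0,0,0,25, 0,0,0,0,0,0,25]'
python3 - <<'E'
from h import *
where()
snap("side","s12.png",(210,130,310,205),7.5)
plan(*tw(2,-144),45,96.7)
E
```

```text
time: 17.73
position: [0.6078, -0.1566, 0.2284]
tool_rot: [2.161, 0.128, -2.159]
ft_force: [-0.0, -0.4, -1.9]
grip_width: 0.388
t 17.73 pos [ 607.8 -156.6  228.4] gz 64.4 phi -83.2 down [ 0.001 -0.    -1.   ] tray [   2.8 -143.3] F [-0.  -0.4 -1.9] w 33.7 j [ 0.46  0.43 -0.31  1.69  0.15  1.04 -1.35]
cur [ 607.8 -156.6  228.5] grasp z 64.5 phi -83.2 dphi -0.1 j7 -1.35 w 33.6 rows 1
[19.5, 0.7, 0.8] [0.0019, -0.0013, -0.0006]
```

View pics/s12.png

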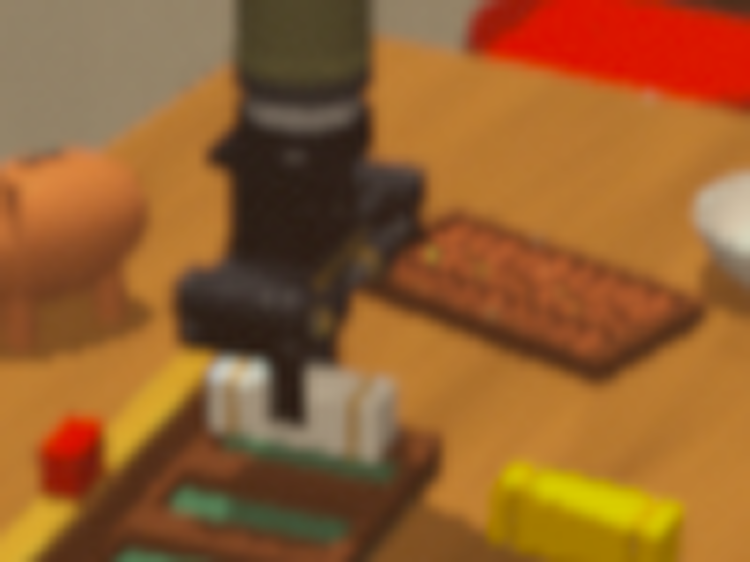

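```bash
python3 -m crank '[6,0,0,0,0,0,25, 6,0,0,0,0,0,25, 5,0,0,0,0,0,25, 3,0,0,0,0,0,25, 0,0,0,0,0,0,25]'
python3 - <<'E'
from h import *
where()
snap("side","s13.png",(210,130,310,205),7.5)
E
```

```text
time: 18.4
position: [0.6073, -0.1565, 0.2073]
tool_rot: [2.16, 0.129, -2.161]
ft_force: [0.1, -0.1, -2.3]
grip_width: 0.387
t 18.4 pos [ 607.3 -156.5  207.3] gz 43.3 phi -83.2 down [-0.001  0.    -1.   ] tray [   2.3 -143.1] F [ 0.1 -0.1 -2.3] w 33.7 j [ 0.45  0.45 -0.3   1.7   0.15  1.01 -1.36]
```

View pics/s13.png

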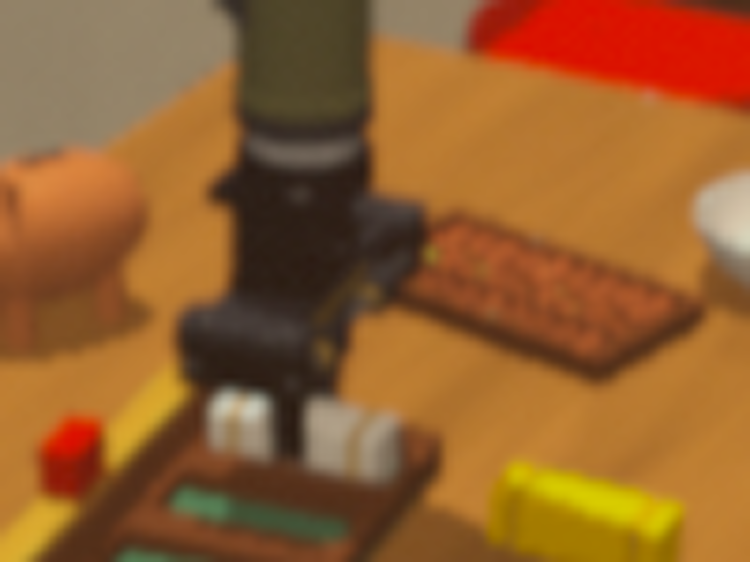

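No contact force and the box is down in pocket 5, so I release and rise.

```bash
python3 -m crank '[0,0,0,0,0,0,46, 0,0,0,0,0,0,46, 0,0,0,0,0,0,46, -10,0,0,0,0,0,46, -30,0,0,0,0,0,46]'
python3 -m crank '[-40,0,0,0,0,0,55, 0,0,50,0,0,0,55, 0,-50,0,0,0,0,55, 0,-50,0,0,0,0,55, 0,0,0,0,0,0,55]'
python3 - <<'E'
from h import *
where()
boxes()
snap("top","t14.png",(90,110,360,280),2.9); snap("side","s14.png",(200,130,300,205),7.5)
E
```

```text
time: 19.08
position: [0.6067, -0.1564, 0.2471]
tool_rot: [2.157, 0.13, -2.164]
ft_force: [0.7, -0.4, 0.5]
grip_width: 0.527
time: 19.7
position: [0.5458, -0.058, 0.289]
tool_rot: [2.158, 0.138, -2.155]
ft_force: [0.1, -0.9, 0.2]
grip_width: 0.628
t 19.7 pos [545.8 -58.  289. ] gz 125.0 phi -82.7 down [ 0.002  0.001 -1.   ] tray [-47.3 -38.2] F [ 0.1 -0.9  0.2] w 54.7 j [ 0.4   0.22 -0.38  1.83  0.09  1.1  -1.46]
white 0.7 frac 0.82 n 83 (array([ 639.4, -159.6]), (637.4, -159.5), (38.1, 27.5), 0.4)
blue 0.57 frac 0.62 n 327 (array([444.4, 139.3]), (443.2, 139.5), (102.3, 39.5), -50.3)
yellow 0.76 frac 0.97 n 260 (array([ 440.3, -162.4]), (436.5, -160.8), (95.5, 34.1), 0.4)
black 0.66 frac 0.61 n 323 (array([408.9, 307.8]), (409.0, 308.5), (101.2, 38.8), -57.0)
```

View pics/t14.png

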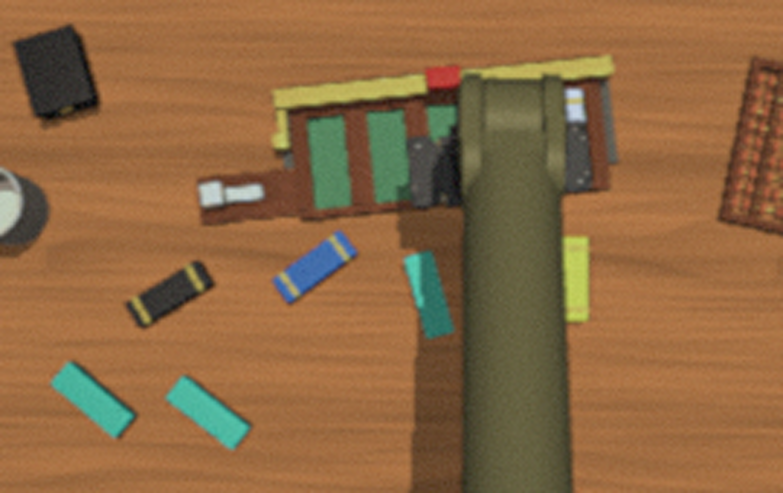

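View pics/s14.png

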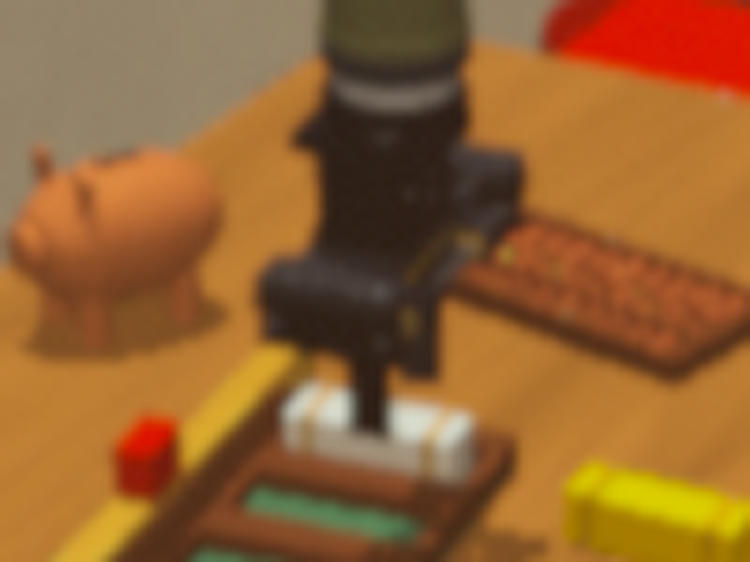

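The white box lies flat in pocket 5. Next is yellow at about (434.5, -160.5), lying along x.

```bash
python3 - <<'E'
from h import *
plan(434.5,-160.5,62,90.4)
E
```

```text
cur [546.  -64.4 287.7] grasp z 123.7 phi -83.3 dphi -6.3 j7 -1.46 w 55.0 rows 3
[20.6, 27.5, 40.7] [0.0366, 0.0, -0.0001]
[20.6, 28.9, 39.6] [0.0366, 0.0, -0.0001]
[20.6, 30.4, 38.5] [0.0366, 0.0, -0.0001]
```

```bash
python3 -m crank '[0,27,41,0.037,0,0,50, 20,29,40,0.037,0,0,50, 20,30,38,0.037,0,0,50, 20,0,0,0,0,0,50, 0,0,0,0,0,0,50]'
python3 - <<'E'
from h import *
where()
snap("side","s15.png",(230,160,330,235),7.5)
plan(434.5,-160.5,35,90.4)
E
```

```text
time: 20.68
position: [0.4333, -0.1593, 0.2267]
tool_rot: [2.216, 0.008, -2.222]
ft_force: [0.0, -0.2, 1.1]
grip_width: 0.576
t 20.68 pos [ 433.3 -159.3  226.7] gz 62.7 phi -89.7 down [-0.003  0.001 -1.   ] tray [-170.8 -125.7] F [ 0.  -0.2  1.1] w 50.1 j [ 0.57  0.11 -0.29  2.09  0.04  0.95 -1.3 ]
cur [ 434.3 -158.9  227.7] grasp z 63.7 phi -89.6 dphi -0.0 j7 -1.3 w 50.0 rows 1
[28.7, 1.6, -0.2] [0.0002, 0.0007, 0.0005]
```

View pics/s15.png

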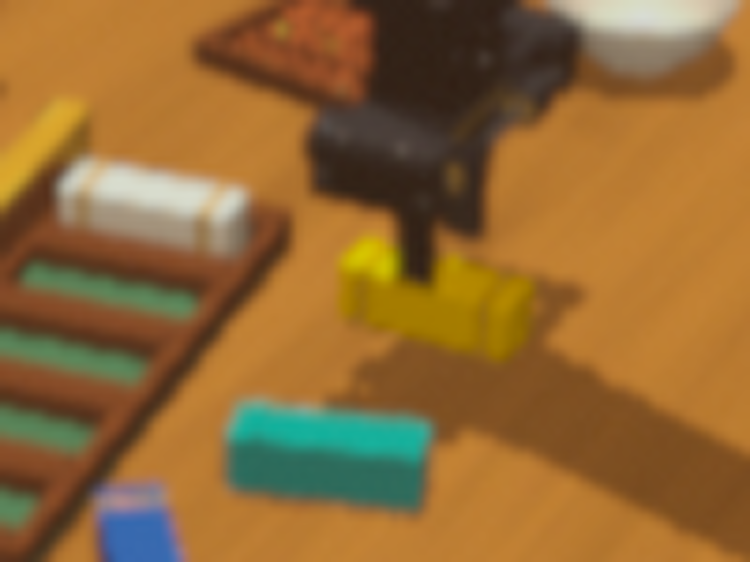

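```bash
python3 -m crank '[14,1,0,0,0,0,50, 14,1,0,0,0,0,50, 0,0,0,0,0,0,50, 0,0,0,0,0,0,25, 0,0,0,0,0,0,25]' 25
python3 -m crank '[0,0,0,0,0,0,25, 0,0,0,0,0,0,25, -10,0,0,0,0,0,25, -20,0,0,0,0,0,25, -40,0,0,0,0,0,25]'
python3 - <<'E'
from h import *
where()
snap("side","s16.png",(230,140,330,215),7.5)
plan(*tw(1,-72),105,96.7)
E
```

```text
time: 21.35
position: [0.4346, -0.1607, 0.2001]
tool_rot: [2.218, 0.008, -2.216]
ft_force: [1.1, 0.2, -0.6]
grip_width: 0.43
time: 21.98
position: [0.4333, -0.1603, 0.2695]
tool_rot: [2.214, 0.011, -2.222]
ft_force: [0.6, -0.6, -2.4]
grip_width: 0.383
t 21.98 pos [ 433.3 -160.3  269.5] gz 105.5 phi -89.5 down [-0.004  0.002 -1.   ] tray [-170.9 -126.7] F [ 0.6 -0.6 -2.4] w 33.3 j [ 0.58  0.05 -0.29  2.05  0.02  1.04 -1.28]
cur [ 435.8 -160.9  275.6] grasp z 111.6 phi -89.5 dphi 6.2 j7 -1.28 w 34.1 rows 4
[1.8, -18.4, -40.6] [-0.0272, -0.0014, -0.0007]
[1.8, -17.3, -41.1] [-0.0272, -0.0014, -0.0007]
[1.8, -16.2, -41.6] [-0.0272, -0.0014, -0.0007]
[1.7, -15.0, -42.0] [-0.0272, -0.0014, -0.0007]
```

View pics/s16.png

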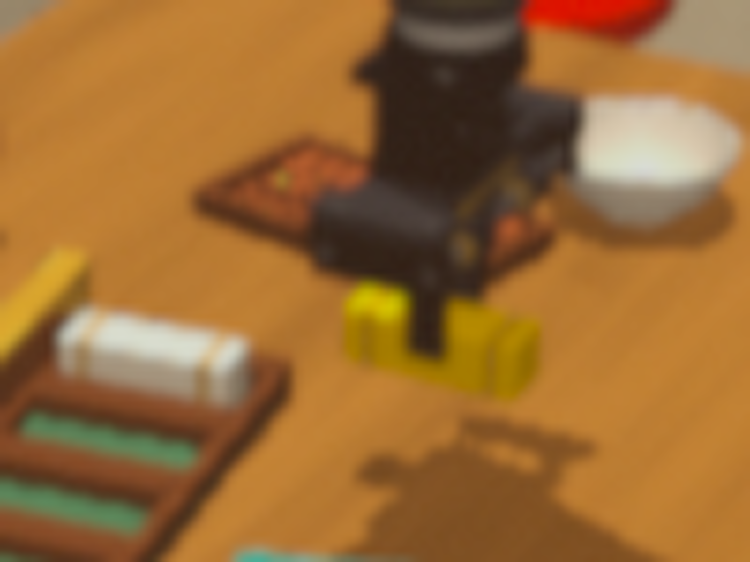

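```bash
python3 -m crank '[0,-18,-41,-0.027,0,0,25, 0,-17,-41,-0.027,0,0,25, 0,-16,-42,-0.027,0,0,25, 0,-15,-42,-0.027,0,0,25, 0,0,0,0,0,0,25]'
python3 - <<'E'
from h import *
where()
plan(*tw(1,-72),62,96.7)
E
```

```text
time: 22.65
position: [0.5992, -0.084, 0.2698]
tool_rot: [2.162, 0.132, -2.159]
ft_force: [-0.6, -0.5, -1.7]
grip_width: 0.389
t 22.65 pos [599.2 -84.  269.8] gz 105.8 phi -83.1 down [ 0.002  0.002 -1.   ] tray [  2.7 -70.1] F [-0.6 -0.5 -1.7] w 33.8 j [ 0.4   0.35 -0.37  1.71  0.14  1.1  -1.46]
cur [599.2 -84.  269.8] grasp z 105.8 phi -83.1 dphi -0.2 j7 -1.46 w 33.8 rows 1
[43.8, 1.9, 1.8] [0.003, -0.0019, 0.0022]
```

```bash
python3 -m crank '[20,1,1,0,0,0,25, 20,0,0,0,0,0,25, 0,0,0,0,0,0,25, 0,0,0,0,0,0,25, 0,0,0,0,0,0,25]'
python3 - <<'E'
from h import *
where()
plan(*tw(1,-72),43.5,96.7)
snap("side","s17.png",(200,150,300,225),7.5)
E
```

```text
time: 23.28
position: [0.5964, -0.088, 0.2306]
tool_rot: [2.163, 0.125, -2.16]
ft_force: [-0.2, -0.5, -1.1]
grip_width: 0.388
t 23.27 pos [596.4 -88.  230.6] gz 66.6 phi -83.4 down [ 0.001 -0.    -1.   ] tray [ -0.5 -73.8] F [-0.2 -0.5 -1.1] w 33.7 j [ 0.4   0.39 -0.36  1.75  0.16  1.03 -1.47]
cur [596.4 -88.  230.6] grasp z 66.6 phi -83.4 dphi 0.1 j7 -1.47 w 33.7 rows 1
[23.1, -1.8, -1.5] [-0.0014, -0.0014, -0.0006]
```

View pics/s17.png

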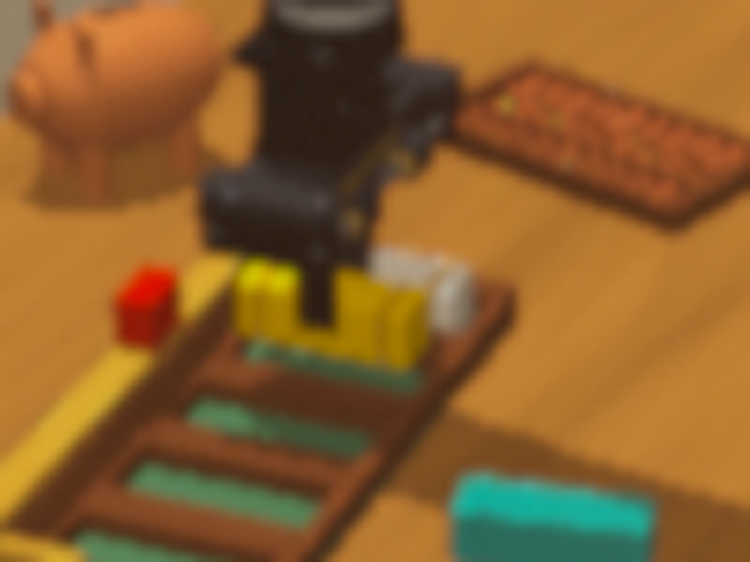

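```bash
python3 -m crank '[6,-1,-1,0,0,0,25, 6,-1,0,0,0,0,25, 6,0,0,0,0,0,25, 5,0,0,0,0,0,25, 0,0,0,0,0,0,25]'
python3 - <<'E'
from h import *
where()
snap("side","s18.png",(200,150,300,225),7.5)
E
```

```text
time: 23.95
position: [0.5968, -0.0855, 0.2081]
tool_rot: [2.16, 0.125, -2.163]
ft_force: [-5.3, 0.1, 10.6]
grip_width: 0.387
t 23.95 pos [596.8 -85.5 208.1] gz 44.1 phi -83.4 down [-0.001 -0.    -1.   ] tray [  0.2 -71.4] F [-5.3  0.1 10.6] w 33.7 j [ 0.39  0.42 -0.35  1.76  0.17  0.99 -1.48]
```

View pics/s18.png

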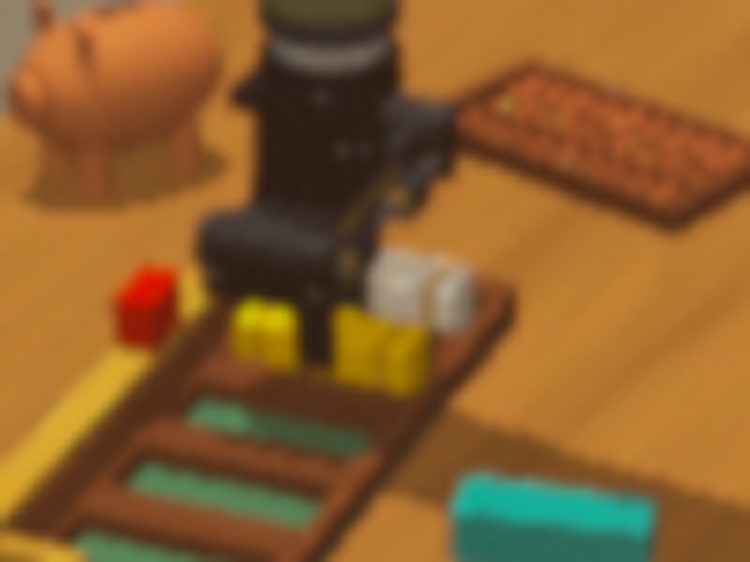

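```bash
python3 -m crank '[0,0,0,0,0,0,46, 0,0,0,0,0,0,46, 0,0,0,0,0,0,46, -10,0,0,0,0,0,46, -30,0,0,0,0,0,46]'
python3 -m crank '[-40,0,0,0,0,0,55, 0,-50,0,0,0,0,55, 0,-60,0,0,0,0,55, 0,-50,20,0,0,0,55, 0,0,0,0,0,0,55]'
python3 - <<'E'
from h import *
where()
boxes(("blue","black"))
snap("top","t19.png",(90,110,360,280),2.9); snap("side","s19.png",(200,150,300,225),7.5)
E
```

```text
time: 24.62
position: [0.5961, -0.0857, 0.2459]
tool_rot: [2.158, 0.126, -2.166]
ft_force: [1.1, -0.1, 0.7]
grip_width: 0.528
time: 25.25
position: [0.5567, 0.0765, 0.2877]
tool_rot: [2.158, 0.137, -2.157]
ft_force: [0.5, -0.3, 0.5]
grip_width: 0.632
t 25.25 pos [556.7  76.5 287.7] gz 123.7 phi -82.8 down [ 0.     0.002 -1.   ] tray [-20.7  94.2] F [ 0.5 -0.3  0.5] w 55.0 j [ 0.22  0.26 -0.46  1.8   0.12  1.11 -1.73]
blue 0.53 frac 0.64 n 276 (array([401.9, 150.5]), (401.8, 149.2), (96.0, 38.0), -53.5)
```

View pics/t19.png

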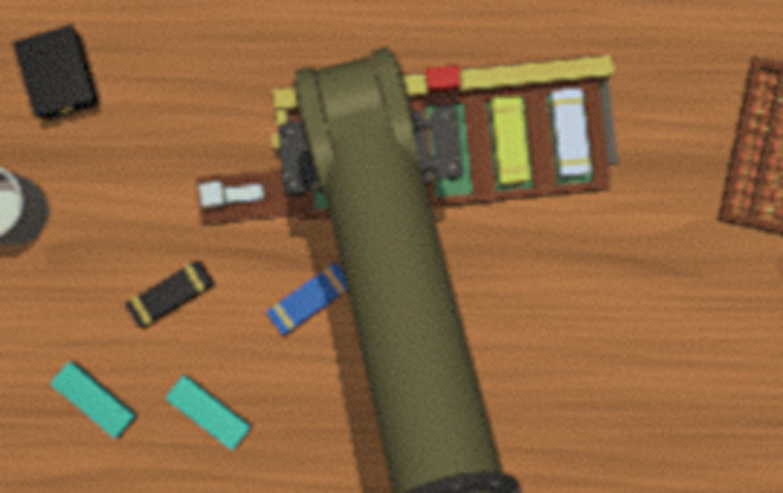

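View pics/s19.png

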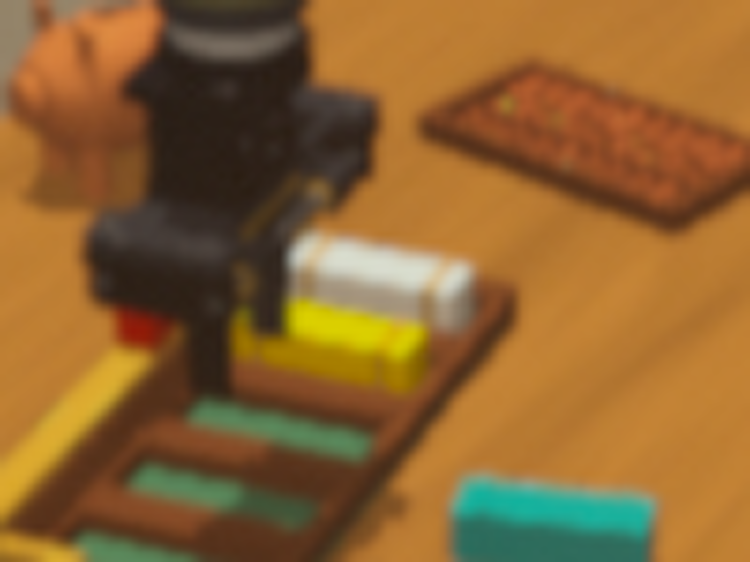

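White and yellow are seated. The blue box has been knocked about 40 mm toward the robot, to roughly (402,150). I take black first, turning +113° because the last joint's range rules out the other way.

```bash
cat >> h.py <<'E'
def planr(x,y,zg,dphi,n):
    "explicit turn in deg"
    s,p,r=tool(); rc=r.copy(); D=np.array([x,y,zg+164.])-p*1000; a=-np.radians(dphi)/n
    print("n",n,"a",round(a,4),"step",np.linalg.norm(D/n).round(1))
    for i in range(n):
        print((rc.T@(D/n)).round(1).tolist()); rc=rc@R.from_rotvec([a,0,0]).as_matrix()
E
python3 - <<'E'
from h import *
planr(410,307.5,110,113.3,12)
E
```

```text
n 12 a -0.1648 step 23.5
[1.1, -21.1, 10.1]
[1.1, -22.5, 6.5]
[1.1, -23.3, 2.7]
[1.1, -23.4, -1.1]
[1.1, -22.9, -5.0]
[1.1, -21.8, -8.6]
[1.1, -20.1, -12.1]
[1.1, -17.8, -15.2]
[1.1, -15.1, -17.9]
[1.1, -11.9, -20.2]
[1.1, -8.5, -21.9]
[1.1, -4.8, -22.9]
```

```bash
python3 -m crank '[1,-21,10,-0.165,0,0,55, 1,-22,6,-0.165,0,0,55, 1,-23,3,-0.165,0,0,55, 1,-23,-1,-0.165,0,0,55, 1,-23,-5,-0.165,0,0,55]'
python3 -m crank '[1,-22,-9,-0.165,0,0,55, 1,-20,-12,-0.165,0,0,55, 1,-18,-15,-0.165,0,0,55, 1,-15,-18,-0.165,0,0,55, 1,-12,-20,-0.165,0,0,55]'
python3 -m crank '[1,-8,-22,-0.165,0,0,55, 1,-5,-23,-0.165,0,0,55, 0,0,0,0,0,0,55, 0,0,0,0,0,0,55, 0,0,0,0,0,0,55]'
python3 - <<'E'
from h import *
where()
boxes(("blue","black"))
snap("top","t20.png",(90,130,250,280),4); snap("side","s20.png",(180,200,300,290),6.5)
plan(410,307.5,62,30.5)
E
```

```text
time: 26.12
position: [0.4972, 0.168, 0.2817]
tool_rot: [1.655, 0.844, -1.654]
ft_force: [-0.6, 0.2, -0.2]
grip_width: 0.637
time: 26.75
position: [0.4347, 0.2674, 0.2768]
tool_rot: [1.063, 1.296, -1.062]
ft_force: [0.6, -0.7, 0.3]
grip_width: 0.635
time: 27.38
position: [0.4102, 0.3064, 0.2746]
tool_rot: [0.817, 1.411, -0.818]
ft_force: [0.3, 0.1, -0.8]
grip_width: 0.634
t 27.38 pos [410.2 306.4 274.6] gz 110.6 phi 29.8 down [ 0.    -0.001 -1.   ] tray [-139.4  339.6] F [ 0.3  0.1 -0.8] w 55.1 j [ 0.1   0.23 -0.87  1.92  0.2   1.08 -0.33]
blue 0.65 frac 0.63 n 328 (array([406.5, 146.4]), (406.2, 146.5), (101.6, 38.2), -52.2)
cur [409.4 307.4 274.7] grasp z 110.7 phi 30.0 dphi 0.5 j7 -0.33 w 55.4 rows 1
[48.7, 0.6, 0.3] [-0.0084, 0.0002, -0.0]
```

View pics/t20.png

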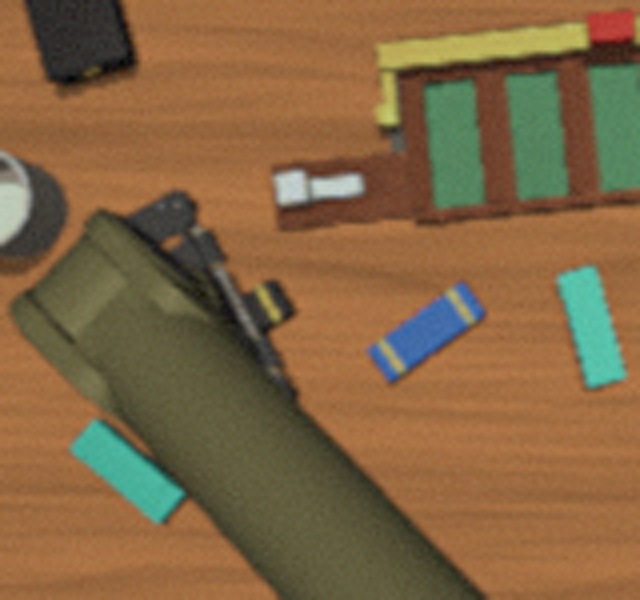

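View pics/s20.png

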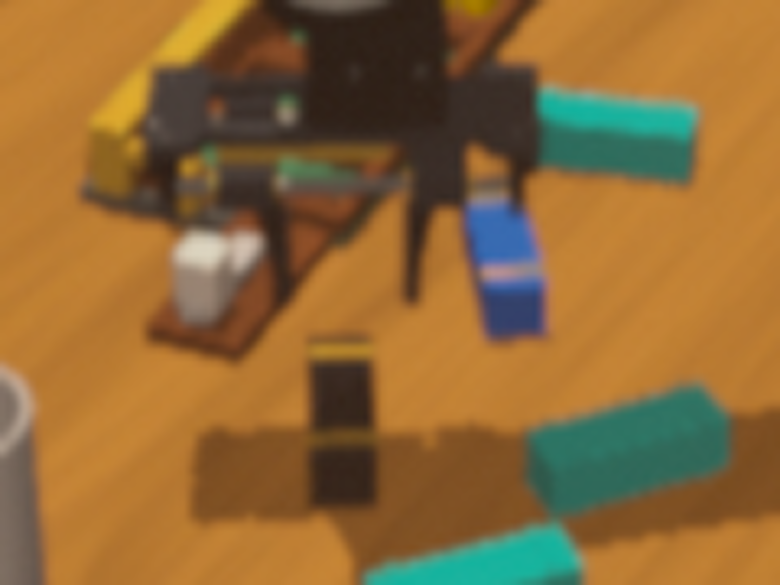

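```bash
python3 -m crank '[25,1,0,-0.008,0,0,52, 23,0,0,0,0,0,52, 0,0,0,0,0,0,52, 0,0,0,0,0,0,52, 0,0,0,0,0,0,52]'
python3 - <<'E'
from h import *
where()
snap("side","s21.png",(180,200,300,290),6.5)
plan(410,307.5,35,30.5)
E
```

```text
time: 28.25
position: [0.4104, 0.3086, 0.2278]
tool_rot: [0.809, 1.414, -0.807]
ft_force: [-0.3, -0.0, -0.1]
grip_width: 0.595
t 28.25 pos [410.4 308.6 227.8] gz 63.8 phi 30.5 down [ 0.002  0.001 -1.   ] tray [-139.   341.8] F [-0.3 -0.  -0.1] w 51.8 j [ 0.06  0.31 -0.85  1.96  0.27  0.99 -0.38]
cur [410.3 308.5 227.7] grasp z 63.7 phi 30.5 dphi -0.0 j7 -0.38 w 52.0 rows 1
[28.7, -0.9, 0.7] [0.0006, 0.0003, -0.0017]
```

View pics/s21.png

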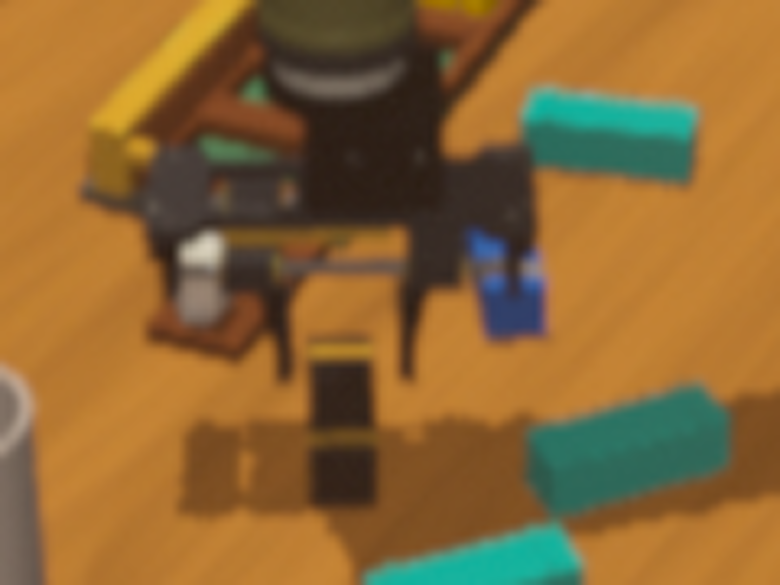

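```bash
python3 -m crank '[14,0,0,0,0,0,52, 14,0,0,0,0,0,52, 0,0,0,0,0,0,52, 0,0,0,0,0,0,25, 0,0,0,0,0,0,25]' 25
python3 -m crank '[0,0,0,0,0,0,25, 0,0,0,0,0,0,25, -10,0,0,0,0,0,25, -20,0,0,0,0,0,25, -40,0,0,0,0,0,25]'
python3 - <<'E'
from h import *
where()
snap("side","s22.png",(180,180,300,270),6.5)
planr(*tw(0,144),110,-83.3-phi(),12)
E
```

```text
time: 28.92
position: [0.4102, 0.3085, 0.199]
tool_rot: [0.809, 1.415, -0.808]
ft_force: [0.7, 0.7, -0.7]
grip_width: 0.456
time: 29.55
position: [0.4094, 0.3078, 0.2694]
tool_rot: [0.806, 1.417, -0.81]
ft_force: [0.1, 0.6, -1.2]
grip_width: 0.388
t 29.55 pos [409.4 307.8 269.4] gz 105.4 phi 30.6 down [-0.002 -0.001 -1.   ] tray [-140.1  341.1] F [ 0.1  0.6 -1.2] w 33.8 j [ 0.1   0.24 -0.88  1.92  0.21  1.07 -0.33]
n 12 a 0.1657 step 20.2
[0.1, 3.8, 19.8]
[0.1, 7.0, 18.9]
[0.1, 10.1, 17.5]
[0.1, 12.8, 15.6]
[0.1, 15.2, 13.3]
[0.1, 17.2, 10.6]
[0.1, 18.7, 7.6]
[0.1, 19.7, 4.4]
[0.1, 20.2, 1.1]
[0.1, 20.1, -2.2]
[0.1, 19.4, -5.5]
[0.1, 18.3, -8.6]
```

View pics/s22.png

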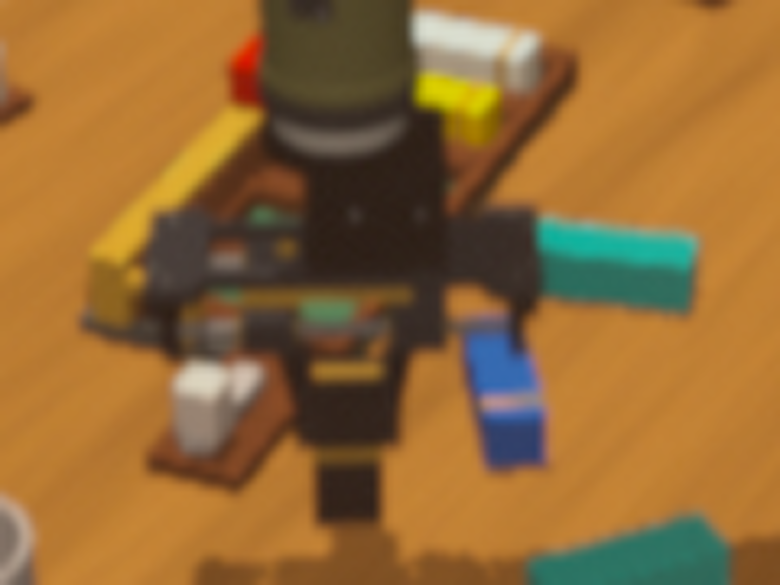

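```bash
python3 - <<'E'
from h import *
planr(*tw(0,72),110,-83.3-phi(),12)
E
```

```text
n 12 a 0.1657 step 25.4
[0.1, 1.4, 25.3]
[0.1, 5.5, 24.8]
[0.1, 9.6, 23.5]
[0.1, 13.3, 21.6]
[0.1, 16.7, 19.1]
[0.1, 19.6, 16.1]
[0.1, 22.0, 12.6]
[0.1, 23.8, 8.9]
[0.1, 24.9, 4.8]
[0.1, 25.4, 0.6]
[0.1, 25.1, -3.6]
[0.1, 24.2, -7.6]
```

```bash
python3 -m crank '[-3,1,25,0.166,0,0,25, 0,6,25,0.166,0,0,25, 0,10,24,0.166,0,0,25, 0,13,22,0.166,0,0,25, 0,17,19,0.166,0,0,25]'
python3 -m crank '[0,20,16,0.166,0,0,25, 0,22,13,0.166,0,0,25, 0,24,9,0.166,0,0,25, 0,25,5,0.166,0,0,25, 0,25,1,0.166,0,0,25]'
python3 -m crank '[0,25,-4,0.166,0,0,25, 0,24,-8,0.166,0,0,25, 0,0,0,0,0,0,25, 0,0,0,0,0,0,25, 0,0,0,0,0,0,25]'
python3 - <<'E'
from h import *
where()
snap("side","s23.png",(180,160,300,250),6.5)
plan(*tw(0,72),64,96.7)
s,p,r=tool(); g=p*1000+r[:,0]*164; c,sn=np.cos(YAW),np.sin(YAW)
for z in(-35,-1):
  for a in(50,-50):
      X=g+np.array([c*a-sn*17,sn*a+c*17,z]); print(z,a,((proj("side",X/1000)[0]-[180,160])*6.5).round(0))
E
```

```text
time: 30.22
position: [0.4812, 0.2014, 0.2731]
tool_rot: [1.429, 1.05, -1.427]
ft_force: [0.4, 0.4, -1.3]
grip_width: 0.388
time: 30.85
position: [0.5512, 0.095, 0.2731]
tool_rot: [1.98, 0.441, -1.977]
ft_force: [0.2, 0.7, -1.9]
grip_width: 0.387
time: 31.48
position: [0.5788, 0.055, 0.2721]
tool_rot: [2.163, 0.125, -2.163]
ft_force: [0.3, -0.2, -1.5]
grip_width: 0.383
t 31.48 pos [578.8  55.  272.1] gz 108.1 phi -83.4 down [ 0.     0.001 -1.   ] tray [-1.3 70.2] F [ 0.3 -0.2 -1.5] w 33.3 j [ 0.23  0.31 -0.43  1.77  0.14  1.09 -1.71]
cur [578.9  54.9 272. ] grasp z 108.0 phi -83.5 dphi 0.2 j7 -1.71 w 33.6 rows 1
[44.0, -1.9, -1.2] [-0.0026, -0.0001, 0.0003]
-35 50 [231. 275.]
-35 -50 [388. 309.]
-1 50 [229. 224.]
-1 -50 [387. 257.]
```

View pics/s23.png

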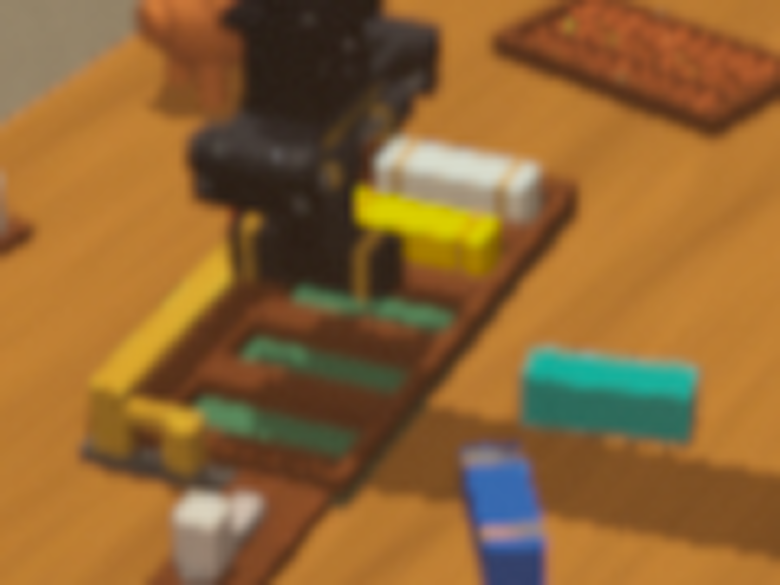

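```bash
python3 -m crank '[20,-2,-1,-0.003,0,0,25, 24,0,0,0,0,0,25, 0,0,0,0,0,0,25, 0,0,0,0,0,0,25, 0,0,0,0,0,0,25]'
python3 - <<'E'
from h import *
where()
snap("side","s24.png",(180,160,300,250),6.5)
plan(*tw(0,72),43.5,96.7)
E
```

```text
time: 32.15
position: [0.5806, 0.056, 0.2286]
tool_rot: [2.164, 0.124, -2.16]
ft_force: [0.2, 0.3, -1.3]
grip_width: 0.386
t 32.15 pos [580.6  56.  228.6] gz 64.6 phi -83.4 down [ 0.002  0.    -1.   ] tray [ 0.6 71. ] F [ 0.2  0.3 -1.3] w 33.6 j [ 0.21  0.36 -0.42  1.8   0.17  1.01 -1.73]
cur [580.5  56.  228.6] grasp z 64.6 phi -83.4 dphi 0.1 j7 -1.73 w 33.8 rows 1
[21.1, -1.0, 0.5] [-0.0021, -0.0016, -0.0002]
```

View pics/s24.png

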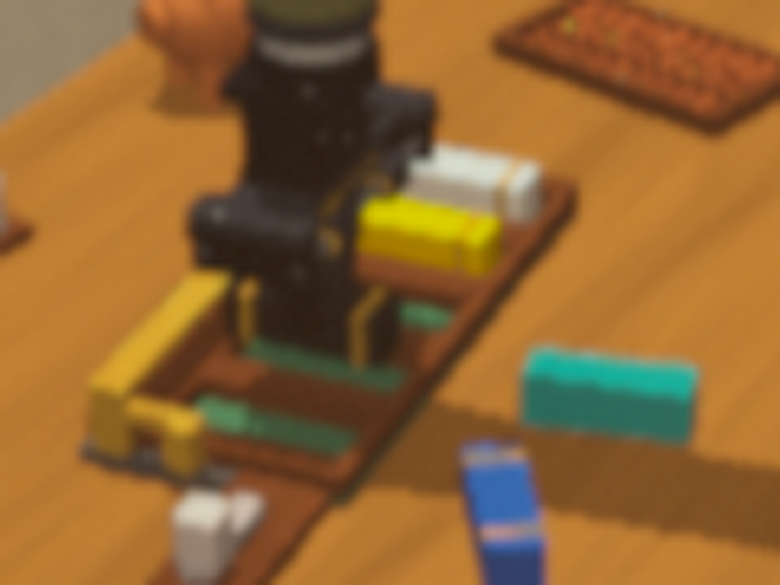

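```bash
python3 -m crank '[6,-1,0,0,0,0,25, 6,0,0,0,0,0,25, 5,0,0,0,0,0,25, 4,0,0,0,0,0,25, 0,0,0,0,0,0,25]'
python3 - <<'E'
from h import *
where()
E
python3 -m crank '[0,0,0,0,0,0,46, 0,0,0,0,0,0,46, 0,0,0,0,0,0,46, -10,0,0,0,0,0,46, -30,0,0,0,0,0,46]'
python3 -m crank '[-40,0,0,0,0,0,50, -20,20,40,0,0,0,50, 0,40,40,0,0,0,50, 0,0,0,0,0,0,50, 0,0,0,0,0,0,50]'
python3 - <<'E'
from h import *
where()
boxes(("blue",))
snap("side","s25.png",(180,160,300,250),6.5)
snap("top","t25.png",(90,110,360,280),2.9)
E
```

```text
time: 32.83
position: [0.5805, 0.0573, 0.2108]
tool_rot: [2.163, 0.123, -2.16]
ft_force: [-9.9, -1.3, 26.7]
grip_width: 0.387
t 32.83 pos [580.5  57.3 210.8] gz 46.8 phi -83.4 down [ 0.001 -0.001 -1.   ] tray [ 0.7 72.3] F [-9.9 -1.3 26.7] w 33.7 j [ 0.2   0.38 -0.41  1.81  0.18  0.98 -1.74]
time: 33.45
position: [0.5793, 0.0567, 0.2458]
tool_rot: [2.158, 0.125, -2.166]
ft_force: [0.3, -0.6, -0.0]
grip_width: 0.528
time: 34.08
position: [0.5076, -0.0117, 0.3074]
tool_rot: [2.164, 0.124, -2.161]
ft_force: [0.3, 0.0, -0.6]
grip_width: 0.576
t 34.08 pos [507.6 -11.7 307.4] gz 143.4 phi -83.4 down [ 0.001  0.    -1.   ] tray [-79.8  12.2] F [ 0.3  0.  -0.6] w 50.1 j [ 0.36  0.11 -0.41  1.91  0.05  1.13 -1.53]
blue 0.57 frac 0.64 n 319 (array([407.8, 144.9]), (408.0, 146.2), (102.4, 38.8), -55.4)
```

View pics/s25.png

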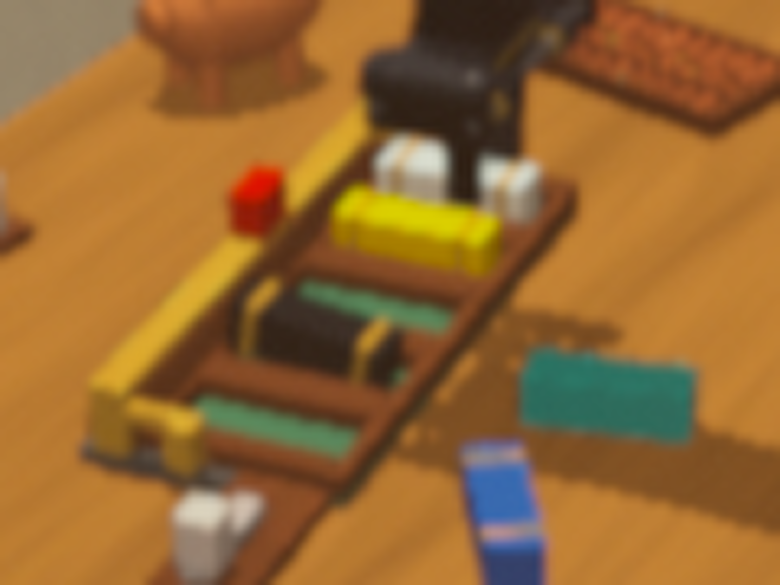

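View pics/t25.png

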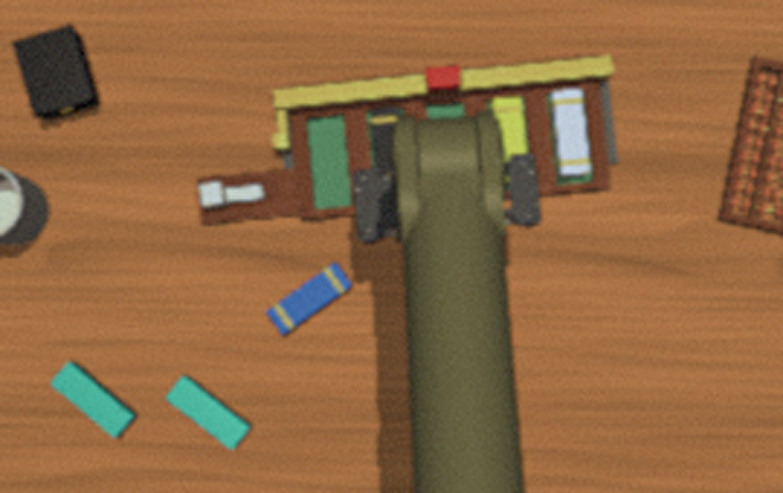

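Black is in pocket 2, but it touched on the way down (27 N), so I'll check that it lies flat from a clear view. Blue is at about (407.5,146), and I move over it now.

```bash
python3 - <<'E'
from h import *
planr(407.3,146,100,37.3-phi(),12)
E
```

```text
n 12 a -0.1754 step 15.9
[3.6, -14.0, 6.8]
[3.6, -14.9, 4.3]
[3.6, -15.4, 1.6]
[3.6, -15.5, -1.1]
[3.6, -15.1, -3.8]
[3.6, -14.2, -6.4]
[3.6, -12.8, -8.8]
[3.6, -11.1, -10.9]
[3.6, -9.0, -12.6]
[3.6, -6.7, -14.0]
[3.6, -4.1, -15.0]
[3.6, -1.5, -15.5]
```

```bash
python3 -m crank '[4,-14,7,-0.175,0,0,50, 4,-15,4,-0.175,0,0,50, 4,-15,2,-0.175,0,0,50, 4,-15,-1,-0.175,0,0,50, 4,-15,-4,-0.175,0,0,50]'
python3 -m crank '[4,-14,-6,-0.175,0,0,50, 4,-13,-9,-0.175,0,0,50, 4,-11,-11,-0.175,0,0,50, 4,-9,-13,-0.175,0,0,50, 4,-7,-14,-0.175,0,0,50]'
python3 -m crank '[4,-4,-15,-0.175,0,0,50, 0,-1,-15,-0.175,0,0,50, 0,0,0,0,0,0,50, 0,0,0,0,0,0,50, 0,0,0,0,0,0,50]'
python3 - <<'E'
from h import *
where()
plan(407.3,146,62,37.3)
snap("side","s26.png",(190,160,310,250),6.5)
snap("top","t26.png",(170,110,320,220),5)
E
```

```text
time: 34.9
position: [0.4659, 0.054, 0.2865]
tool_rot: [1.618, 0.881, -1.618]
ft_force: [-0.2, -1.2, 0.4]
grip_width: 0.574
time: 35.52
position: [0.4239, 0.1199, 0.2666]
tool_rot: [0.985, 1.337, -0.984]
ft_force: [-0.1, -0.3, 0.2]
grip_width: 0.575
time: 36.15
position: [0.4086, 0.1443, 0.2627]
tool_rot: [0.725, 1.446, -0.725]
ft_force: [0.2, 0.1, -0.3]
grip_width: 0.571
t 36.15 pos [408.6 144.3 262.7] gz 98.7 phi 36.8 down [ 0. -0. -1.] tray [-160.   178.8] F [ 0.2  0.1 -0.3] w 49.6 j [ 0.25  0.01 -0.64  2.11  0.01  1.02  0.24]
cur [408.6 144.3 262.7] grasp z 98.7 phi 36.8 dphi 0.5 j7 0.24 w 49.6 rows 1
[36.7, -0.0, -2.1] [-0.0093, 0.0, -0.0]
```

View pics/s26.png

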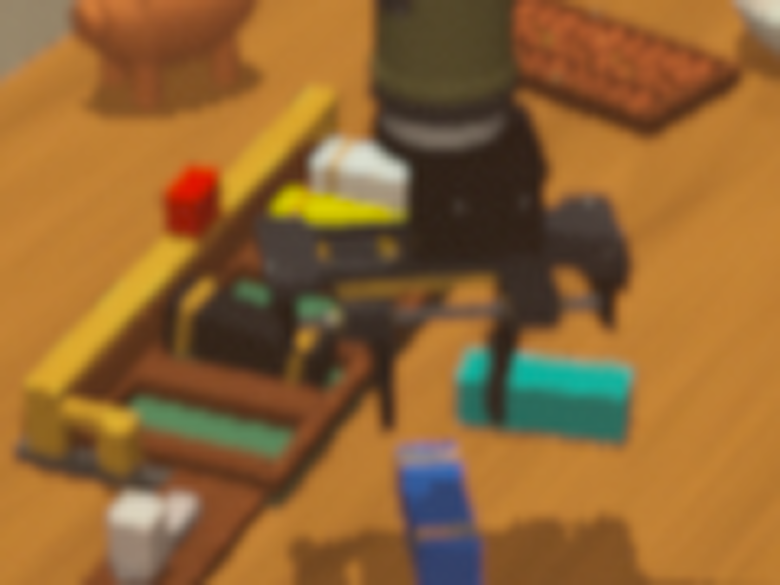

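View pics/t26.png

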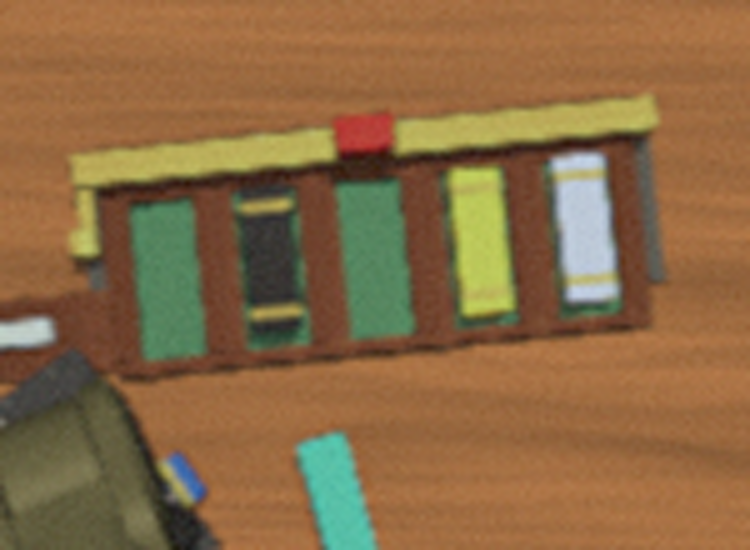

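```bash
python3 - <<'E'
from h import *
im=cv2.imread("pics/s26.png")
o=im.copy()
c,sn=np.cos(YAW),np.sin(YAW)
for y,col in((72,(0,255,0)),(-72,(255,0,255)),(-144,(255,255,0))):
    q=[]
    for a,b,z in[(50,17,8),(-50,17,8),(-50,17,42),(50,17,42),(50,-17,42),(-50,-17,42)]:
        q.append((proj("side",[*tw(a+2,y+b)/1000,z/1000])[0]-[190,160])*6.5)
    q=np.round(q).astype(int)
    print(y,q.tolist())
    for i,j in((0,1),(1,2),(2,3),(3,0),(3,4),(4,5),(5,2)): cv2.line(o,tuple(map(int,q[i])),tuple(map(int,q[j])),col,1)
cv2.imwrite("pics/s26o.png",o)
t=cv2.imread("pics/t26.png")
for y,col in((72,(0,255,0)),(-72,(255,0,255)),(-144,(255,255,0))):
    q=np.round([(proj("top",[*tw(a+2,y+b)/1000,.042])[0]-[170,110])*5 for a,b in((50,17),(50,-17),(-50,-17),(-50,17))]).astype(np.int32)
    cv2.polylines(t,[q],True,col,1)
cv2.imwrite("pics/t26o.png",t)
E
```

```text
72 [[164, 370], [318, 404], [317, 355], [162, 321], [187, 293], [341, 327]]
-72 [[265, 257], [412, 288], [412, 241], [264, 210], [286, 186], [433, 216]]
-144 [[312, 206], [455, 235], [455, 188], [311, 160], [332, 137], [475, 165]]
```

View pics/s26o.png

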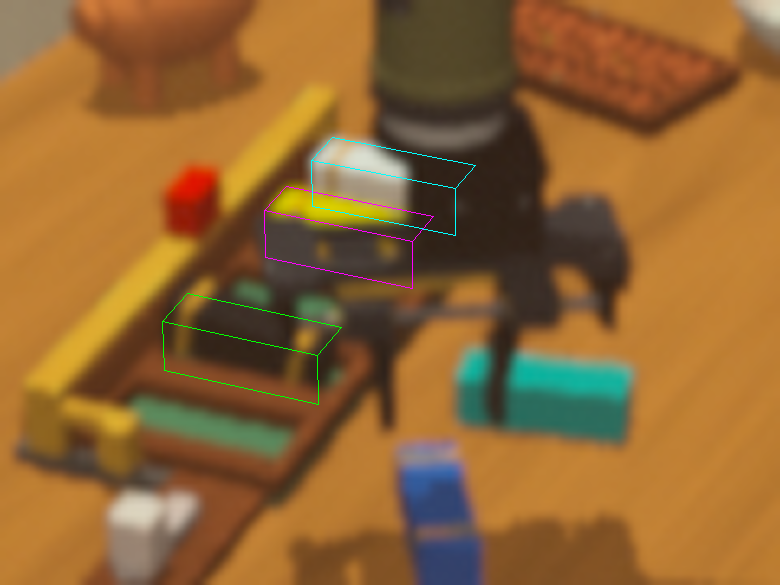

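View pics/t26o.png

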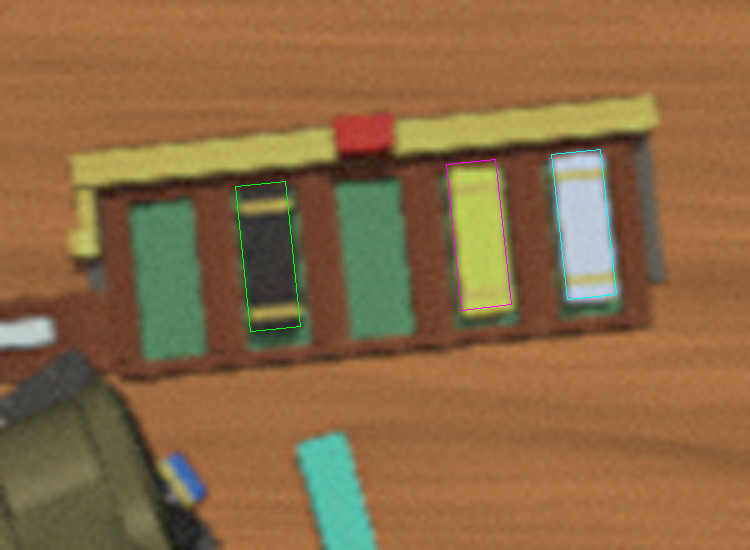

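```bash
python3 -m crank '[20,0,-2,-0.009,0,0,52, 16,0,0,0,0,0,52, 0,0,0,0,0,0,52, 0,0,0,0,0,0,52, 0,0,0,0,0,0,52]'
python3 - <<'E'
from h import *
where()
plan(407.3,146,35,37.3)
snap("side","s27.png",(200,190,320,280),6.5)
E
```

```text
time: 36.88
position: [0.4073, 0.1465, 0.2273]
tool_rot: [0.717, 1.448, -0.716]
ft_force: [-0.8, -0.2, 0.6]
grip_width: 0.6
t 36.88 pos [407.3 146.5 227.3] gz 63.3 phi 37.4 down [ 0.001  0.    -1.   ] tray [-160.9  181.1] F [-0.8 -0.2  0.6] w 52.2 j [ 0.23  0.07 -0.65  2.14  0.05  0.94  0.21]
cur [407.3 146.5 227.3] grasp z 63.3 phi 37.4 dphi -0.1 j7 0.21 w 52.2 rows 1
[28.3, -0.3, 0.3] [0.0017, 0.0006, -0.0009]
```

View pics/s27.png

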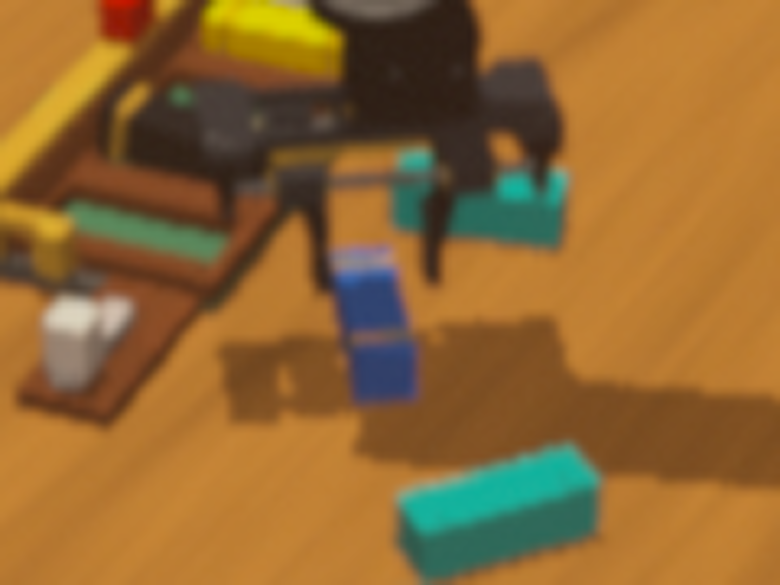

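```bash
python3 -m crank '[14,0,0,0,0,0,52, 14,0,0,0,0,0,52, 0,0,0,0,0,0,52, 0,0,0,0,0,0,25, 0,0,0,0,0,0,25]' 25
python3 -m crank '[0,0,0,0,0,0,25, 0,0,0,0,0,0,25, -10,0,0,0,0,0,25, -20,0,0,0,0,0,25, -40,0,0,0,0,0,25]'
python3 - <<'E'
from h import *
where()
snap("side","s28.png",(190,160,310,250),6.5)
planr(*tw(-20,0),125,-83.3-phi(),12)
E
```

```text
time: 37.55
position: [0.4072, 0.1465, 0.199]
tool_rot: [0.716, 1.449, -0.716]
ft_force: [0.7, 0.8, 0.2]
grip_width: 0.454
time: 38.17
position: [0.4059, 0.1459, 0.2686]
tool_rot: [0.714, 1.453, -0.718]
ft_force: [0.6, 0.2, -0.6]
grip_width: 0.389
t 38.17 pos [405.9 145.9 268.6] gz 104.6 phi 37.4 down [-0.004 -0.001 -1.   ] tray [-162.4  180.7] F [ 0.6  0.2 -0.6] w 33.9 j [ 0.25 -0.   -0.65  2.11 -0.    1.04  0.26]
n 12 a 0.1756 step 19.2
[-1.2, 2.3, 19.0]
[-1.2, 5.6, 18.3]
[-1.2, 8.7, 17.0]
[-1.2, 11.5, 15.3]
[-1.2, 14.0, 13.0]
[-1.2, 16.1, 10.4]
[-1.2, 17.6, 7.4]
[-1.2, 18.7, 4.2]
[-1.2, 19.1, 0.9]
[-1.2, 19.0, -2.5]
[-1.2, 18.2, -5.7]
[-1.2, 17.0, -8.8]
```

View pics/s28.png

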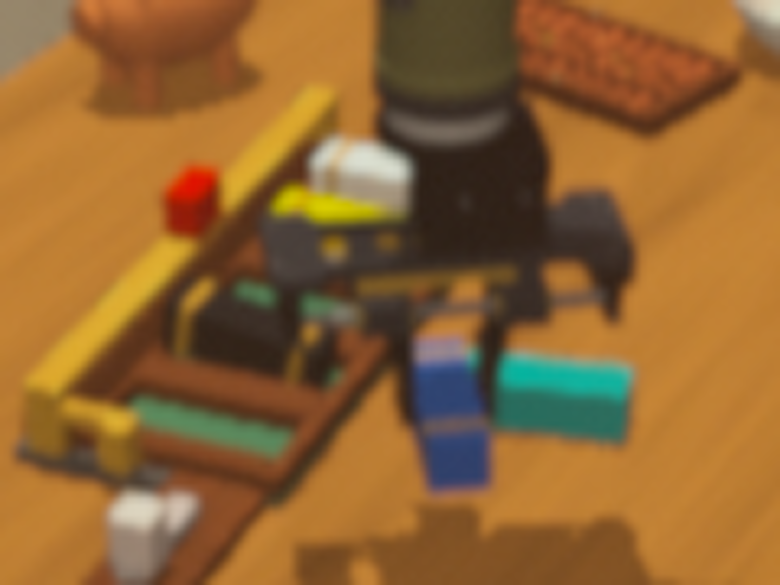

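```bash
python3 -m crank '[-1,2,19,0.175,0,0,25, -1,6,18,0.175,0,0,25, -1,9,17,0.175,0,0,25, -1,11,15,0.175,0,0,25, -1,14,13,0.175,0,0,25]'
python3 -m crank '[-1,16,10,0.175,0,0,25, -1,18,7,0.175,0,0,25, -1,19,4,0.175,0,0,25, -1,19,1,0.175,0,0,25, -1,19,-2,0.175,0,0,25]'
python3 -m crank '[-1,18,-6,0.175,0,0,25, -1,17,-9,0.175,0,0,25, 0,0,0,0,0,0,25, 0,0,0,0,0,0,25, 0,0,0,0,0,0,25]'
python3 - <<'E'
from h import *
where()
snap("side","s29.png",(190,150,310,240),6.5)
plan(*tw(-2,0),64,96.7)
s,p,r=tool(); g=p*1000+r[:,0]*164; c,sn=np.cos(YAW),np.sin(YAW)
for z in(-35,-1):
  for a in(50,-50):
      X=g+np.array([c*a-sn*17,sn*a+c*17,z]); print(z,a,((proj("side",X/1000)[0]-[190,150])*6.5).round(0))
E
```

```text
time: 38.85
position: [0.4737, 0.0781, 0.274]
tool_rot: [1.375, 1.093, -1.375]
ft_force: [0.9, 0.3, -2.2]
grip_width: 0.391
time: 39.48
position: [0.5412, 0.0102, 0.279]
tool_rot: [1.96, 0.467, -1.961]
ft_force: [0.8, 0.1, -0.9]
grip_width: 0.386
time: 40.1
position: [0.5676, -0.0153, 0.2807]
tool_rot: [2.155, 0.137, -2.157]
ft_force: [0.1, -0.5, -2.0]
grip_width: 0.385
t 40.1 pos [567.6 -15.3 280.7] gz 116.7 phi -82.7 down [-0.001  0.    -1.   ] tray [-20.6   1.8] F [ 0.1 -0.5 -2. ] w 33.5 j [ 0.29  0.26 -0.35  1.8   0.1   1.1  -1.54]
cur [567.7 -15.4 280.8] grasp z 116.8 phi -82.8 dphi -0.5 j7 -1.54 w 34.0 rows 2
[26.4, 0.9, -9.3] [0.0046, 0.0002, 0.0001]
[26.4, 0.9, -9.3] [0.0046, 0.0002, 0.0001]
-35 50 [245. 280.]
-35 -50 [400. 312.]
-1 50 [244. 230.]
-1 -50 [400. 261.]
```

View pics/s29.png

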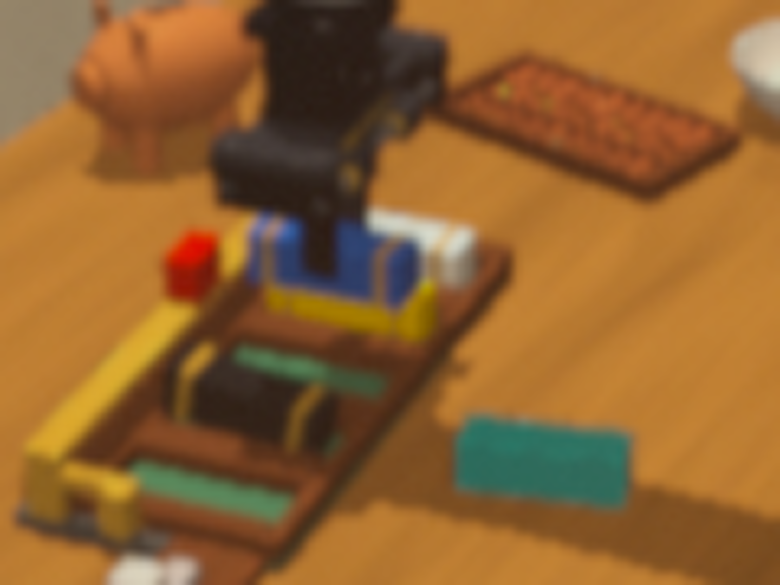

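```bash
python3 -m crank '[10,1,-10,0.009,0,0,25, 20,1,-10,0,0,0,25, 22,0,0,0,0,0,25, 0,0,0,0,0,0,25, 0,0,0,0,0,0,25]'
python3 - <<'E'
from h import *
where()
snap("side","s30.png",(190,150,310,240),6.5)
plan(*tw(-1,0),44,96.7)
E
```

```text
time: 40.78
position: [0.5887, -0.0156, 0.2291]
tool_rot: [2.163, 0.125, -2.162]
ft_force: [0.6, -0.0, -2.2]
grip_width: 0.385
t 40.77 pos [588.7 -15.6 229.1] gz 65.1 phi -83.4 down [ 0.001  0.    -1.   ] tray [ 0.3 -1.1] F [ 0.6 -0.  -2.2] w 33.5 j [ 0.27  0.36 -0.34  1.79  0.14  1.02 -1.58]
cur [588.8 -15.7 229.5] grasp z 65.5 phi -83.4 dphi 0.1 j7 -1.58 w 33.3 rows 1
[21.5, -1.1, 1.4] [-0.002, -0.0015, -0.0002]
```

View pics/s30.png

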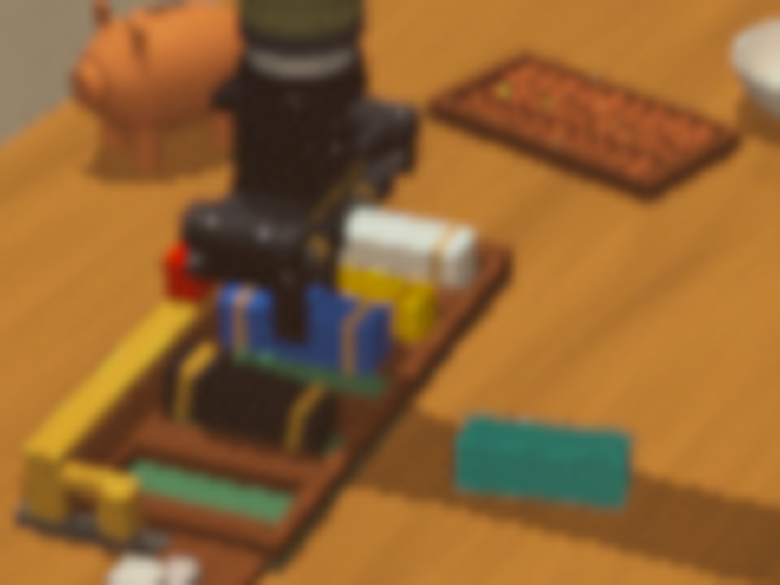

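```bash
python3 -m crank '[6,-1,2,0,0,0,25, 6,0,0,0,0,0,25, 5,0,0,0,0,0,25, 2,0,0,0,0,0,25, 0,0,0,0,0,0,25]'
python3 - <<'E'
from h import *
where()
snap("side","s31.png",(190,150,310,240),6.5)
E
```

```text
time: 41.45
position: [0.5861, -0.015, 0.2095]
tool_rot: [2.162, 0.124, -2.163]
ft_force: [-0.9, -0.2, -2.4]
grip_width: 0.385
t 41.45 pos [586.1 -15.  209.5] gz 45.5 phi -83.4 down [-0. -0. -1.] tray [-2.2 -0.2] F [-0.9 -0.2 -2.4] w 33.5 j [ 0.26  0.38 -0.34  1.81  0.15  0.98 -1.59]
```

View pics/s31.png

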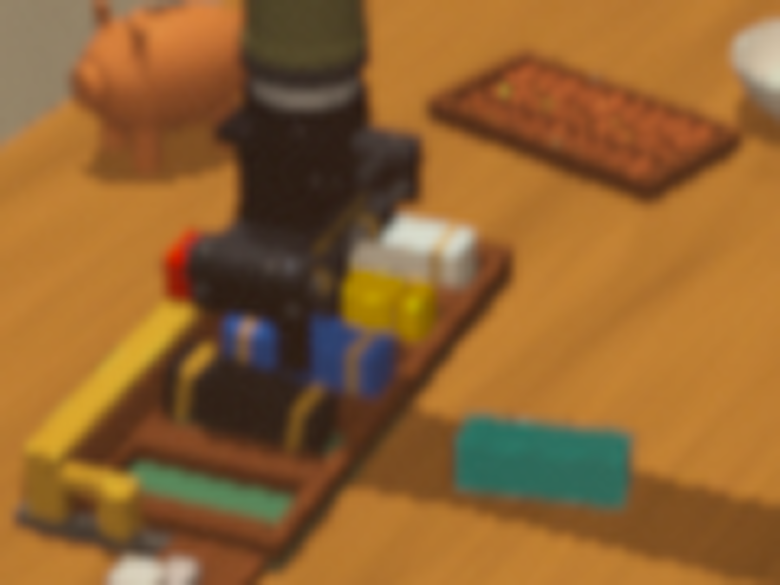

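```bash
python3 -m crank '[2,0,0,0,0,0,25, 0,0,0,0,0,0,46, 0,0,0,0,0,0,46, 0,0,0,0,0,0,46, -15,0,0,0,0,0,46]'
python3 -m crank '[-50,0,0,0,0,0,46, -40,0,20,0,0,0,46, -40,0,55,0,0,0,46, 0,10,55,0,0,0,46, 0,30,50,0,0,0,46]'
python3 - <<'E'
from h import *
where()
im=ctrl.get_image("side")[:,:,::-1]; c=im[165:240,190:290]; c=cv2.convertScaleAbs(c,alpha=1.6,beta=20)
cv2.imwrite("pics/s32.png",cv2.resize(c,None,fx=7.8,fy=7.8,interpolation=cv2.INTER_CUBIC))
im=ctrl.get_image("top")[:,:,::-1][110:220,170:320]; c=cv2.convertScaleAbs(im,alpha=1.6,beta=20)
cv2.imwrite("pics/t32.png",cv2.resize(c,None,fx=5,fy=5,interpolation=cv2.INTER_CUBIC))
E
```

```text
time: 42.12
position: [0.5856, -0.015, 0.2222]
tool_rot: [2.16, 0.125, -2.165]
ft_force: [-0.7, -0.3, -0.7]
grip_width: 0.524
time: 42.75
position: [0.4149, -0.0741, 0.3513]
tool_rot: [2.163, 0.126, -2.157]
ft_force: [0.6, -1.8, -0.2]
grip_width: 0.524
t 42.75 pos [414.9 -74.1 351.3] gz 187.3 phi -83.2 down [ 0.003 -0.001 -1.   ] tray [-179.1  -38.9] F [ 0.6 -1.8 -0.2] w 45.6 j [ 0.43 -0.13 -0.29  2.04 -0.04  1.22 -1.3 ]
```

View pics/s32.png

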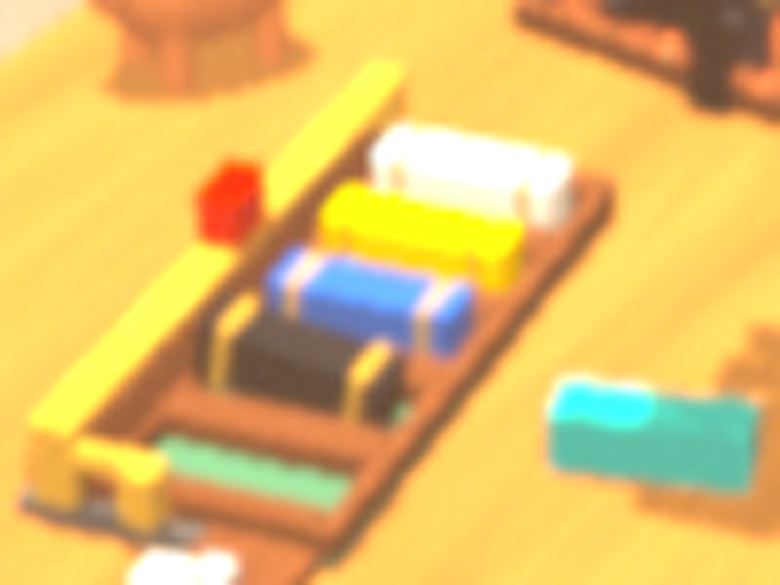

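View pics/t32.png

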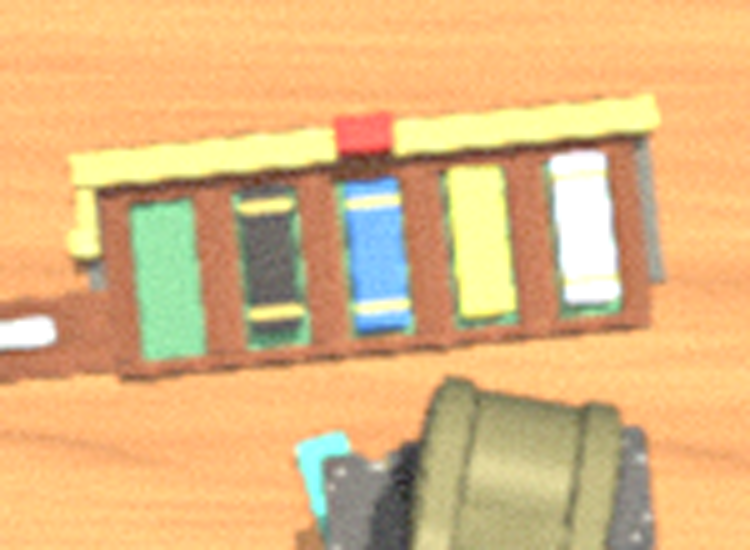

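The side view suggests the black box's rear end may sit high: its edge slopes more than blue's. I'll fit the tilt numerically.

```bash
cat > fit.py <<'E'
from h import *
from scipy.optimize import differential_evolution
CL={"blue":((105,110,50),(130,255,255)),"yellow":((22,150,100),(36,255,255)),"white":((0,0,130),(180,45,255))}
def masks(name,py):
    out={}
    for n in("side","top"):
        im=ctrl.get_image(n)
        rs=[d for d in ctrl.regions_of(n,"box_"+name)]
        exp=proj(n,[*tw(0,py)/1000,.025])[0]
        rs=[d for d in rs if d["region"].sum()<900 and np.hypot(*(np.array(d["at"])-exp))<7]
        if rs: out[n]=rs[0]["region"]; print(name,n,round(rs[0]["confidence"],2),rs[0]["region"].sum(),np.round(rs[0]["at"]-exp,1))
        else: print(name,n,"none")
    return out
S=4
def render(n,prm,py,ox,oy):
    x,y,z,pitch,yaw=prm
    Rb=R.from_euler('zyx',[YAW+np.radians(yaw),-np.radians(pitch),0]).as_matrix()  # pitch>0: rear (x+) up
    c=np.array([*tw(x,py+y),z])
    V=np.array([[a,b,d] for a in(-50,50) for b in(-17,17) for d in(-17,17)])@Rb.T+c
    # densify and keep visible above rim (z>22) when seen past the walls
    P=[]
    E=[(i,j) for i in range(8) for j in range(i) if bin(i^j).count("1")==1]
    for i,j in E: P+=list(V[i]+(V[j]-V[i])*np.linspace(0,1,15)[:,None])
    P=np.array(P); P=P[P[:,2]>=(21.9 if n=="side" else 0)]
    q=proj(n,P/1000); q=((q+.5-[ox,oy])*S).astype(np.float32)
    m=np.zeros((90*S,150*S),np.uint8); cv2.fillConvexPoly(m,cv2.convexHull(q).round().astype(np.int32),1)
    return cv2.resize(m*255,(150,90),interpolation=cv2.INTER_AREA)/255.
def fit(name,py):
    M=masks(name,py)
    def cost(p):
        e=0
        for n,k in M.items():
            ox,oy=(170,150) if n=="side" else (170,115)
            r=render(n,p,py,ox,oy); e+=np.abs(r-k[oy:oy+90,ox:ox+150]).sum()
        return e
    res=differential_evolution(cost,[(-12,12),(-8,8),(22,42),(-10,10),(-5,5)],maxiter=60,popsize=10,seed=1,tol=1e-4)
    print(name,"x,y,z,pitch,yaw",res.x.round(1),"cost",round(res.fun,1))
E
python3 - <<'E'
from fit import *
for n,y in(("black",72),("blue",0),("yellow",-72),("white",-144)): fit(n,y)
print(ctrl.get_state()["time"])
E
```

```text
black side 0.56 267 [-1.5 -3.3]
black top 0.59 250 [-0.5 -3.5]
black x,y,z,pitch,yaw [ 4.5 -1.3 30.8  8.2 -0.3] cost 90.2
blue side 0.72 205 [-0.1  1. ]
blue top 0.72 286 [ 1.3 -3.2]
blue x,y,z,pitch,yaw [-0.9 -1.4 24.9  4.7 -1. ] cost 59.8
yellow side 0.54 236 [ 1.1 -2.9]
yellow top 0.87 304 [1.3 3.4]
yellow x,y,z,pitch,yaw [-0.6 -0.4 27.2  3.1 -0.9] cost 57.9
white side 0.57 200 [ 1.8 -3.1]
white top 0.77 331 [-1.7 -1.4]
white x,y,z,pitch,yaw [ 1.8 -0.5 25.3 -1.7  0.3] cost 45.2
43.65
```

```bash
python3 - <<'E'
import time
from h import *
a=np.mean([ctrl.get_image("side").astype(float) for _ in range(10)],0)
np.save("sideavg.npy",a)
c=a[170:230,205:275,::-1]; c=np.clip((c/255)**.6*255,0,255).astype(np.uint8)
o=cv2.resize(c,None,fx=11,fy=9.6,interpolation=cv2.INTER_CUBIC)
o=cv2.resize(c,None,fx=9.6,fy=9.6,interpolation=cv2.INTER_CUBIC)
cv2.imwrite("pics/avg.png",o)
E
```

```text
(no output)
```

View pics/avg.png

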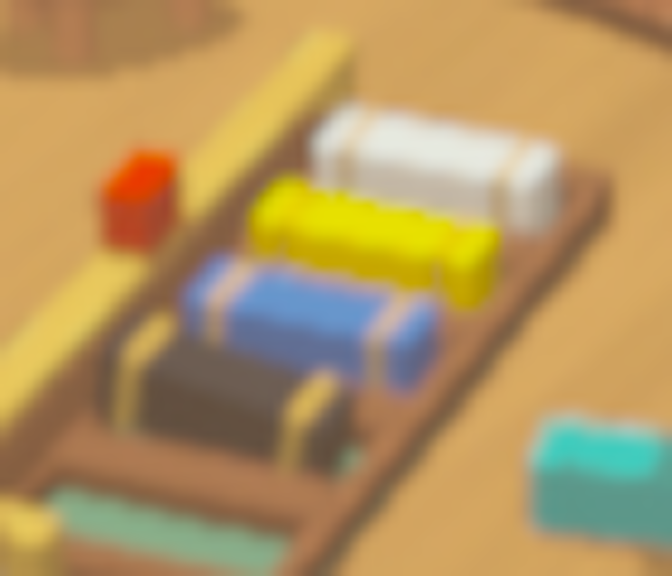

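The averaged picture confirms it: black's rear end is propped on the rear wall and the other three are flat. I'll regrasp black and shift it forward.

```bash
python3 - <<'E'
from h import *
plan(*tw(1,71),100,96.7,rows=5)
E
```

```text
cur [416.3 -74.9 349.5] grasp z 185.5 phi -83.4 dphi 0.1 j7 -1.3 w 46.1 rows 5
[17.1, -22.2, -35.7] [-0.0004, 0.0, -0.0]
[17.1, -22.2, -35.7] [-0.0004, 0.0, -0.0]
[17.1, -22.2, -35.7] [-0.0004, 0.0, -0.0]
[17.1, -22.2, -35.7] [-0.0004, 0.0, -0.0]
[17.1, -22.2, -35.8] [-0.0004, 0.0, -0.0]
```

```bash
python3 -m crank '[17,-22,-36,0,0,0,46, 17,-22,-36,0,0,0,46, 17,-22,-36,0,0,0,46, 17,-22,-36,0,0,0,46, 17,-22,-36,0,0,0,46]'
python3 -m crank '[0,0,0,0,0,0,46, 15,0,0,0,0,0,48, 10,0,0,0,0,0,48, 0,0,0,0,0,0,48, 0,0,0,0,0,0,48]'
python3 - <<'E'
from h import *
where()
plan(*tw(1,71),46,96.7)
snap("side","s34.png",(190,150,310,240),6.5)
E
```

```text
time: 44.78
position: [0.5837, 0.0557, 0.2638]
tool_rot: [2.163, 0.124, -2.163]
ft_force: [-0.2, -0.1, 0.0]
grip_width: 0.529
time: 45.4
position: [0.5825, 0.0545, 0.24]
tool_rot: [2.163, 0.123, -2.162]
ft_force: [-0.8, 0.4, 0.9]
grip_width: 0.55
t 45.4 pos [582.5  54.5 240. ] gz 76.0 phi -83.5 down [ 0.001 -0.    -1.   ] tray [ 2.3 69.3] F [-0.8  0.4  0.9] w 47.9 j [ 0.22  0.35 -0.42  1.79  0.16  1.04 -1.72]
cur [582.5  54.5 240. ] grasp z 76.0 phi -83.5 dphi 0.2 j7 -1.72 w 47.9 rows 1
[30.0, -1.7, 1.3] [-0.0029, -0.0007, -0.0005]
```

View pics/s34.png

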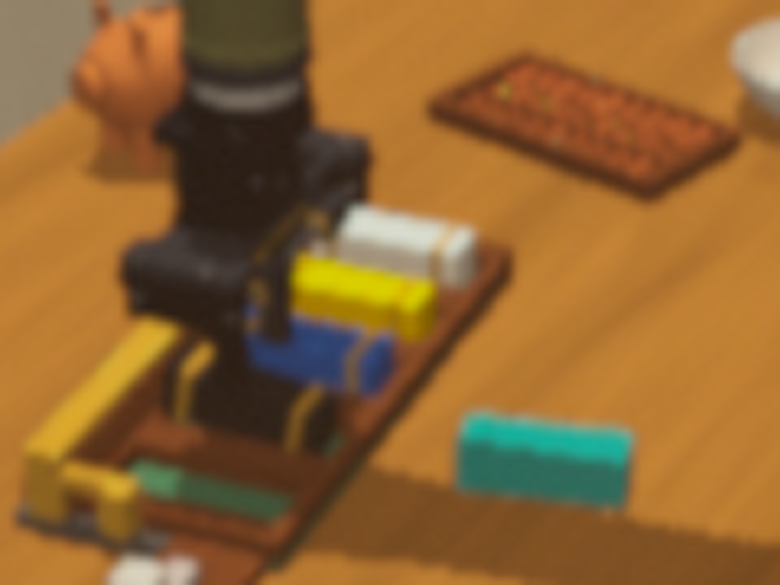

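```bash
python3 -m crank '[10,-1,1,0,0,0,48, 10,-1,0,0,0,0,48, 9,0,0,0,0,0,48, 0,0,0,0,0,0,48, 0,0,0,0,0,0,25]' 20
python3 -m crank '[0,0,0,0,0,0,25, 0,0,0,0,0,0,25, -8,0,0,0,0,0,25, -8,0,0,0,0,0,25, 0,0,6,0,0,0,25]'
python3 - <<'E'
from h import *
where()
snap("side","s35.png",(190,150,310,240),6.5)
E
```

```text
time: 46.08
position: [0.5815, 0.057, 0.2105]
tool_rot: [2.162, 0.124, -2.162]
ft_force: [0.2, -0.3, 0.1]
grip_width: 0.502
time: 46.7
position: [0.5759, 0.0563, 0.2276]
tool_rot: [2.165, 0.124, -2.16]
ft_force: [0.5, -0.6, -2.8]
grip_width: 0.387
t 46.7 pos [575.9  56.3 227.6] gz 63.6 phi -83.4 down [ 0.002  0.    -1.   ] tray [-4.1 71.9] F [ 0.5 -0.6 -2.8] w 33.6 j [ 0.21  0.35 -0.42  1.81  0.17  1.01 -1.73]
```

View pics/s35.png

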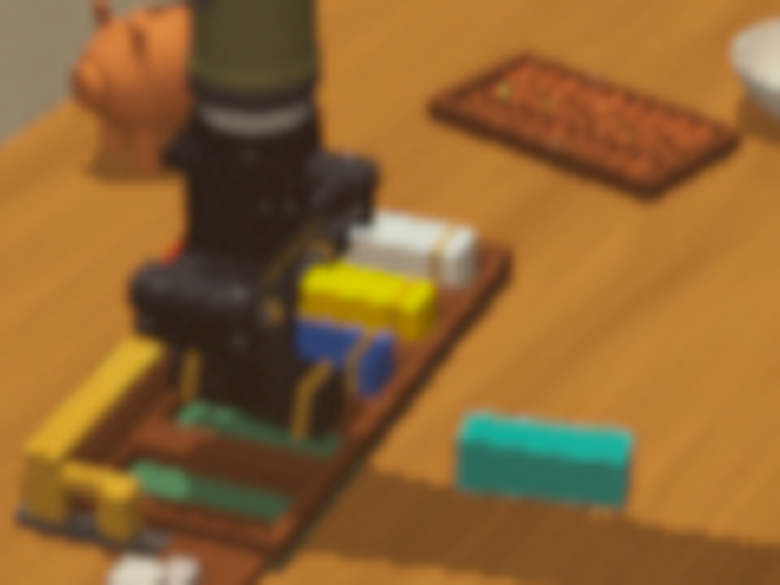

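```bash
python3 -m crank '[6,0,0,0,0,0,25, 5,0,0,0,0,0,25, 4,0,0,0,0,0,25, 0,0,0,0,0,0,25, 0,0,0,0,0,0,25]'
python3 - <<'E'
from h import *
where()
snap("side","s36.png",(190,150,310,240),6.5)
E
```

```text
time: 47.38
position: [0.5754, 0.0562, 0.2114]
tool_rot: [2.162, 0.124, -2.162]
ft_force: [-0.4, 0.1, -0.4]
grip_width: 0.389
t 47.38 pos [575.4  56.2 211.4] gz 47.4 phi -83.4 down [-0. -0. -1.] tray [-4.5 71.9] F [-0.4  0.1 -0.4] w 33.9 j [ 0.21  0.37 -0.41  1.82  0.18  0.98 -1.74]
```

View pics/s36.png

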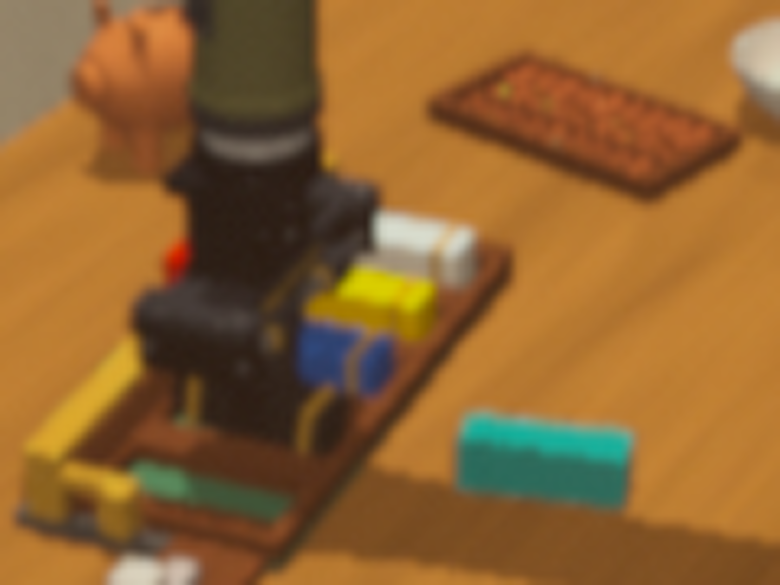

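```bash
python3 -m crank '[2,0,-1,0,0,0,25, 1,0,0,0,0,0,25, 0,0,0,0,0,0,25, 0,0,0,0,0,0,25, 0,0,0,0,0,0,25]'
python3 - <<'E'
from h import *
where()
E
python3 -m crank '[0,0,0,0,0,0,46, 0,0,0,0,0,0,46, 0,0,0,0,0,0,46, -15,0,0,0,0,0,46, -40,0,0,0,0,0,46]'
python3 -m crank '[-40,0,0,0,0,0,46, -30,0,50,0,0,0,46, 0,20,60,0,0,0,46, 0,50,20,0,0,0,46, 0,55,20,0,0,0,46]'
python3 - <<'E'
from h import *
where()
a=np.mean([ctrl.get_image("side").astype(float) for _ in range(8)],0)
c=a[170:230,205:275,::-1]; c=np.clip((c/255)**.6*255,0,255).astype(np.uint8)
cv2.imwrite("pics/avg2.png",cv2.resize(c,None,fx=9.6,fy=9.6,interpolation=cv2.INTER_CUBIC))
a=np.mean([ctrl.get_image("top").astype(float) for _ in range(5)],0)
c=a[125:190,180:315,::-1]; c=np.clip((c/255)**.6*255,0,255).astype(np.uint8)
cv2.imwrite("pics/avg2t.png",cv2.resize(c,None,fx=5.9,fy=5.9,interpolation=cv2.INTER_CUBIC))
E
```

```text
time: 48.05
position: [0.5768, 0.0564, 0.2091]
tool_rot: [2.164, 0.124, -2.161]
ft_force: [0.4, -0.2, 4.4]
grip_width: 0.391
t 48.05 pos [576.8  56.4 209.1] gz 45.1 phi -83.4 down [ 0.002  0.    -1.   ] tray [-3.1 71.9] F [ 0.4 -0.2  4.4] w 34.0 j [ 0.21  0.38 -0.41  1.82  0.18  0.98 -1.74]
time: 48.68
position: [0.5755, 0.0561, 0.2629]
tool_rot: [2.158, 0.125, -2.167]
ft_force: [0.8, 0.1, 0.1]
grip_width: 0.528
time: 49.3
position: [0.4415, -0.0853, 0.3352]
tool_rot: [2.163, 0.125, -2.157]
ft_force: [1.2, -1.1, -0.5]
grip_width: 0.528
t 49.3 pos [441.5 -85.3 335.2] gz 171.2 phi -83.3 down [ 0.003 -0.001 -1.   ] tray [-154.1  -53. ] F [ 1.2 -1.1 -0.5] w 46.0 j [ 0.45 -0.05 -0.31  2.01 -0.01  1.18 -1.31]
```

View pics/avg2.png

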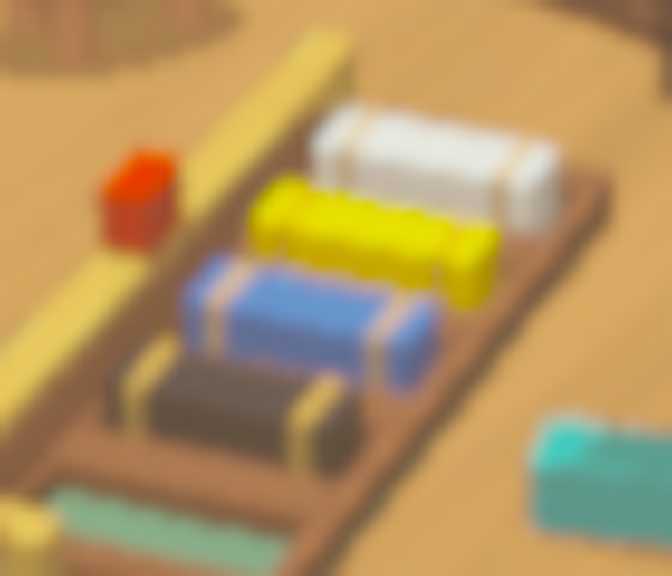

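View pics/avg2t.png

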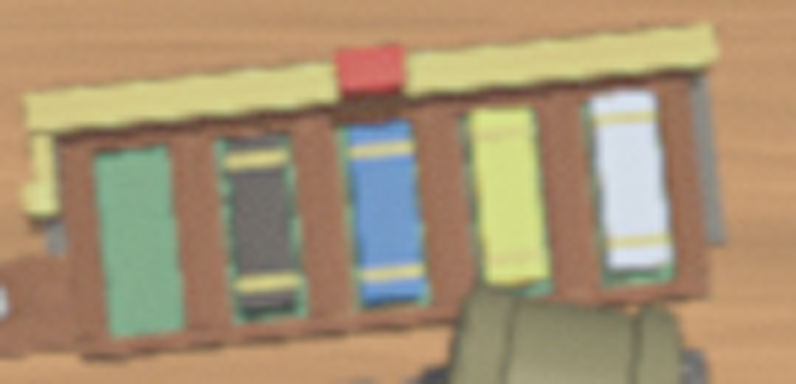

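```bash
python3 - <<'E'
from fit import *
for n,y in(("black",72),("blue",0),("yellow",-72),("white",-144)): fit(n,y); fit(n,y)
print(ctrl.get_state()["time"])
E
```

```text
black side 0.59 265 [0.  0.3]
black top 0.78 293 [1.2 1.3]
black x,y,z,pitch,yaw [ 0.1 -1.4 25.7  1.4  0.3] cost 50.4
black side 0.49 239 [ 1.2 -0.5]
black top 0.51 282 [-0.6 -1.7]
black x,y,z,pitch,yaw [ 0.1 -1.8 25.6  0.6  0. ] cost 69.8
blue side 0.55 273 [-0.7  0.1]
blue top 0.82 294 [ 1.2 -1.1]
blue x,y,z,pitch,yaw [-1.3 -1.3 28.3  7.   0.2] cost 59.9
blue side 0.72 208 [-0.4 -3. ]
blue top 0.86 291 [1.9 1. ]
blue x,y,z,pitch,yaw [-1.3 -1.5 24.3  2.8 -1. ] cost 51.9
yellow side 0.62 212 [-0.5 -1.1]
yellow top 0.76 313 [ 1.9 -1.2]
yellow x,y,z,pitch,yaw [ 1.1 -1.1 25.   2.1 -0.8] cost 50.0
yellow side none
yellow top 0.53 279 [3.1 0.7]
yellow x,y,z,pitch,yaw [ 1.1 -0.3 22.4  9.4  0.5] cost 35.4
white side 0.67 223 [-2.7 -0.2]
white top 0.69 324 [-1.9 -2.3]
white x,y,z,pitch,yaw [ 1.8  0.4 26.6 -0.7  1.2] cost 52.6
white side 0.66 215 [-1.8  0.1]
white top 0.9 288 [-1.2 -3.7]
white x,y,z,pitch,yaw [ 2.6  0.7 27.   5.1  1.8] cost 66.2
51.55
```

```bash
python3 - <<'E'
from h import *
a=np.mean([ctrl.get_image("side").astype(float) for _ in range(8)],0)
c=a[170:230,205:275,::-1]; c=np.clip((c/255)**.6*255,0,255).astype(np.uint8)
o=cv2.resize(c,None,fx=9.6,fy=9.6,interpolation=cv2.INTER_CUBIC)
for y,x,yo in((72,0,-1.5),(0,-1.3,-1.5),(-72,1,-.7),(-144,2,0)):
    q=[((proj("side",[*tw(x+a_,y+yo+b)/1000,z/1000])[0]+.5-[205,170])*9.6) for a_,b,z in[(50,17,22),(-50,17,22),(-50,17,42),(50,17,42),(50,-17,42),(-50,-17,42)]]
    q=np.round(q).astype(int)
    for i,j in((1,2),(2,3),(3,0),(3,4),(4,5),(5,2)): cv2.line(o,tuple(map(int,q[i])),tuple(map(int,q[j])),(255,0,255),1)
cv2.imwrite("pics/avg3.png",o)
E
```

```text
(no output)
```

View pics/avg3.png

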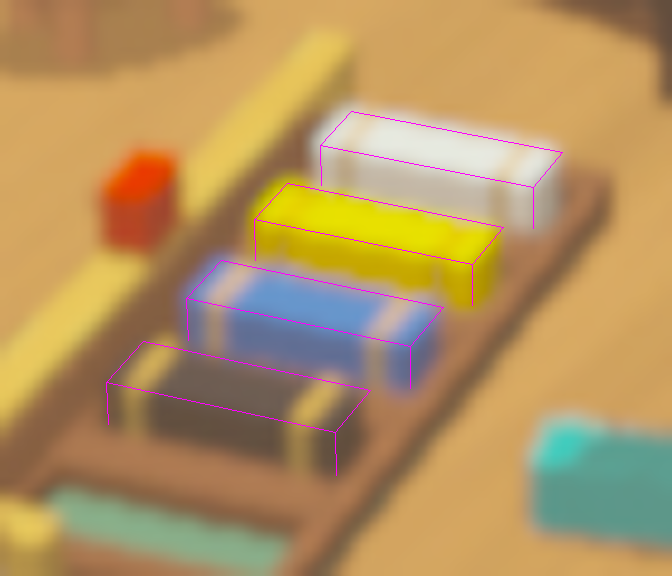

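The flat wireframes match all four boxes, so all are seated. Next I close the keeper.

```bash
python3 - <<'E'
from h import *
planr(661.5,-7.9,130,6.7-phi(),10)
E
```

```text
n 10 a -0.1573 step 23.6
[3.9, -5.1, -22.6]
[3.9, -1.5, -23.2]
[3.9, 2.1, -23.1]
[3.9, 5.7, -22.5]
[3.9, 9.2, -21.3]
[3.9, 12.4, -19.6]
[3.9, 15.3, -17.4]
[3.9, 17.9, -14.8]
[3.9, 20.0, -11.8]
[3.9, 21.6, -8.6]
```

```bash
python3 -m crank '[4,-5,-23,-0.157,0,0,60, 4,-2,-23,-0.157,0,0,60, 4,2,-23,-0.157,0,0,60, 4,6,-22,-0.157,0,0,60, 4,9,-21,-0.157,0,0,60]'
python3 -m crank '[4,12,-20,-0.157,0,0,60, 4,15,-17,-0.157,0,0,60, 4,18,-15,-0.157,0,0,60, 4,20,-12,-0.157,0,0,60, 4,22,-9,-0.157,0,0,60]'
python3 -m crank '[0,0,0,0,0,0,60, 15,0,0,0,0,0,60, 15,0,0,0,0,0,60, 0,0,0,0,0,0,60, 0,0,0,0,0,0,60]'
python3 - <<'E'
from h import *
where()
plan(661.5,-7.9,74,6.7)
snap("side","s37.png",(190,130,310,220),6.5)
E
```

```text
time: 52.58
position: [0.5519, -0.0463, 0.3133]
tool_rot: [1.68, 0.817, -1.681]
ft_force: [0.3, -0.4, -0.5]
grip_width: 0.69
time: 53.2
position: [0.6617, -0.0073, 0.2931]
tool_rot: [1.121, 1.263, -1.122]
ft_force: [0.6, 0.4, -0.5]
grip_width: 0.691
time: 53.82
position: [0.6608, -0.0074, 0.2635]
tool_rot: [1.125, 1.261, -1.125]
ft_force: [0.1, 0.1, -0.1]
grip_width: 0.688
t 53.83 pos [660.8  -7.4 263.5] gz 99.5 phi 6.5 down [-0. -0. -1.] tray [72.8 -1.3] F [ 0.1  0.1 -0.1] w 59.8 j [ 0.34  0.48 -0.48  1.57  0.24  1.15 -0.08]
cur [660.8  -7.4 263.5] grasp z 99.5 phi 6.5 dphi 0.2 j7 -0.08 w 59.8 rows 1
[25.5, 0.7, 0.6] [-0.0034, 0.0003, 0.0001]
```

View pics/s37.png

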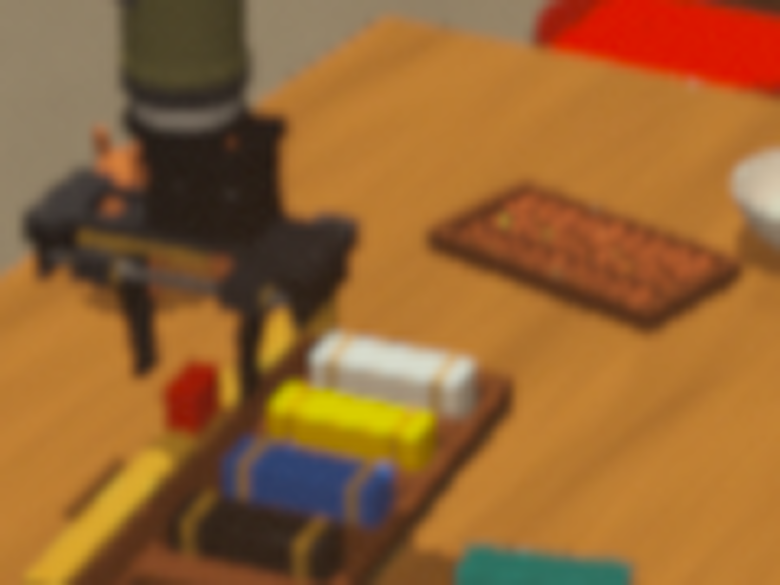

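```bash
python3 -m crank '[13,0,0,0,0,0,60, 12,0,0,0,0,0,60, 0,0,0,0,0,0,15, 0,0,0,0,0,0,15, 0,0,0,0,0,0,15]' 20
python3 -m crank '[0,0,0,0,0,0,15, 0,-10,0,0,0,0,15, 0,-14,0,0,0,0,15, 0,-14,0,0,0,0,15, 0,-14,0,0,0,0,15]'
python3 -m crank '[0,-12,0,0,0,0,15, 0,-6,0,0,0,0,15, 0,-3,0,0,0,0,15, 0,-2,0,0,0,0,15, 0,0,0,0,0,0,15]'
python3 - <<'E'
from h import *
where()
E
```

```text
time: 54.5
position: [0.6612, -0.0072, 0.2389]
tool_rot: [1.125, 1.26, -1.124]
ft_force: [1.1, 0.6, 0.8]
grip_width: 0.433
time: 55.12
position: [0.6084, -0.0134, 0.239]
tool_rot: [1.125, 1.26, -1.124]
ft_force: [2.9, -0.2, 1.4]
grip_width: 0.275
time: 55.75
position: [0.5875, -0.0159, 0.239]
tool_rot: [1.126, 1.258, -1.122]
ft_force: [6.1, -0.1, 1.3]
grip_width: 0.272
t 55.75 pos [587.5 -15.9 239. ] gz 75.0 phi 6.5 down [ 0.004  0.    -1.   ] tray [-0.9 -1.2] F [ 6.1 -0.1  1.3] w 23.6 j [ 0.4   0.37 -0.49  1.78  0.2   1.04 -0.06]
```

```bash
python3 -m crank '[0,-2,0,0,0,0,15, 0,-2,0,0,0,0,15, 0,-2,0,0,0,0,15, 0,0,0,0,0,0,15, 0,0,0,0,0,0,15]'
python3 - <<'E'
from h import *
where()
snap("top","t38.png",(150,110,320,220),4.7)
E
```

```text
time: 56.38
position: [0.5852, -0.0163, 0.2389]
tool_rot: [1.133, 1.25, -1.112]
ft_force: [23.0, 1.3, -14.3]
grip_width: 0.275
t 56.38 pos [585.2 -16.3 238.9] gz 74.9 phi 6.5 down [ 0.016  0.002 -1.   ] tray [-3.3 -1.3] F [ 23.    1.3 -14.3] w 23.9 j [ 0.4   0.36 -0.5   1.79  0.2   1.02 -0.05]
```

View pics/t38.png

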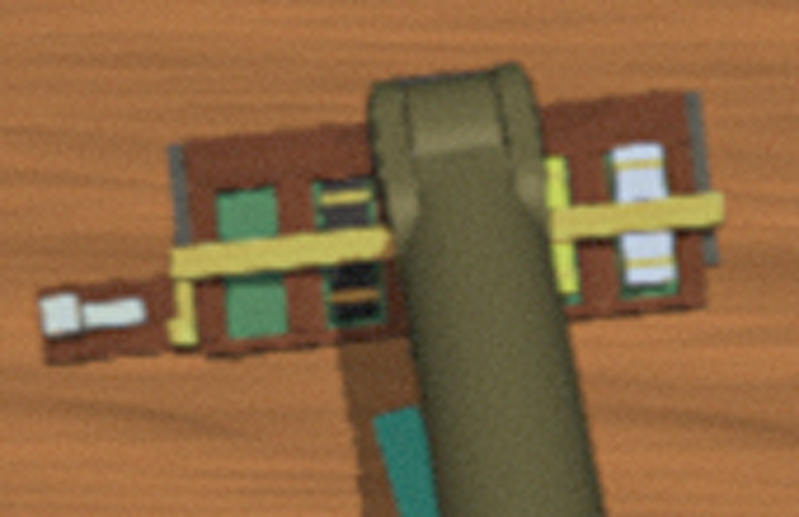

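The keeper bar is hard against its closed stop (23 N, 75 mm of travel). I relax, release and go to the catch.

```bash
python3 -m crank '[0,4,0,0,0,0,15, 0,0,0,0,0,0,60, 0,0,0,0,0,0,60, 0,0,0,0,0,0,60, -30,0,0,0,0,0,60]'
python3 -m crank '[-40,0,0,0,0,0,60, 0,0,0,0,0,0,60, 0,0,0,0,0,0,60, 0,0,0,0,0,0,60, 0,0,0,0,0,0,60]'
python3 - <<'E'
from h import *
where()
plan(524,265,120,6.7,rows=6)
im=ctrl.get_image("top")[:,:,::-1]
cv2.imwrite("pics/t39.png",cv2.resize(im[120:195,155:315],None,fx=5,fy=5,interpolation=cv2.INTER_CUBIC))
for yt in(274,278,282,286):
    C=[[*tw(-32+a,yt+b)/1000,z] for a in(-13,13) for b in(-13,13) for z in(.054,)]
    q=(proj("top",C)-[155,120])*5; print(yt,q.min(0).round(),q.max(0).round())
E
```

```text
time: 57.05
position: [0.5825, -0.0162, 0.2657]
tool_rot: [1.122, 1.268, -1.13]
ft_force: [0.7, 0.5, -0.3]
grip_width: 0.633
time: 57.68
position: [0.584, -0.0161, 0.3073]
tool_rot: [1.124, 1.263, -1.126]
ft_force: [-0.6, 0.6, 0.3]
grip_width: 0.69
t 57.67 pos [584.  -16.1 307.3] gz 143.3 phi 6.5 down [-0.002  0.    -1.   ] tray [-4.4 -1. ] F [-0.6  0.6  0.3] w 60.0 j [ 0.42  0.29 -0.51  1.72  0.15  1.17 -0.02]
cur [584.  -16.1 307.3] grasp z 143.3 phi 6.5 dphi 0.2 j7 -0.02 w 60.0 rows 6
[3.9, -4.6, -47.7] [-0.0005, -0.0001, 0.0004]
[3.9, -4.6, -47.7] [-0.0005, -0.0001, 0.0004]
[3.9, -4.6, -47.7] [-0.0005, -0.0001, 0.0004]
[3.9, -4.5, -47.7] [-0.0005, -0.0001, 0.0004]
[3.9, -4.5, -47.7] [-0.0005, -0.0001, 0.0004]
[3.9, -4.5, -47.7] [-0.0005, -0.0001, 0.0004]
274 [ 27. 263.] [ 69. 305.]
278 [ 21. 263.] [ 63. 306.]
282 [ 15. 264.] [ 57. 306.]
286 [  9. 265.] [ 52. 307.]
```

View pics/t39.png

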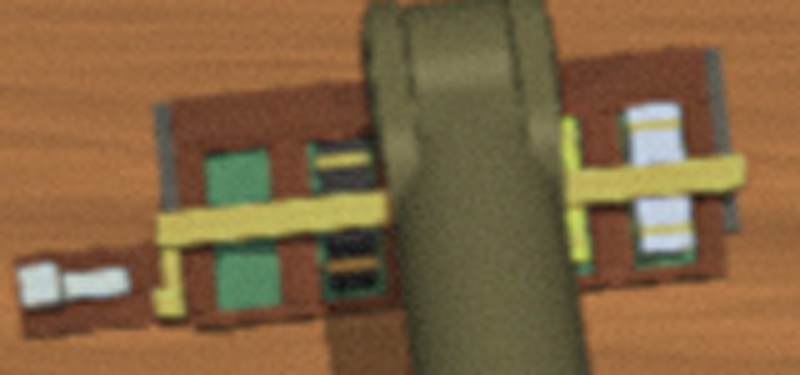

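```bash
python3 -m crank '[3,-5,-48,0,0,0,60, 3,-5,-48,0,0,0,60, 3,-5,-48,0,0,0,60, 3,-5,-48,0,0,0,60, 3,-5,-47,0,0,0,60]'
python3 -m crank '[3,-4,-45,0,0,0,60, 0,0,0,0,0,0,60, 20,0,0,0,0,0,60, 20,0,0,0,0,0,60, 0,0,0,0,0,0,60]'
python3 - <<'E'
from h import *
where()
plan(526,263,40,6.7)
snap("side","s40.png",(170,180,270,280),6)
E
```

```text
time: 58.35
position: [0.5319, 0.22, 0.2932]
tool_rot: [1.125, 1.261, -1.125]
ft_force: [0.7, 0.1, 0.3]
grip_width: 0.69
time: 58.98
position: [0.5228, 0.2607, 0.2473]
tool_rot: [1.122, 1.262, -1.131]
ft_force: [0.3, -1.0, 0.7]
grip_width: 0.691
t 58.98 pos [522.8 260.7 247.3] gz 83.3 phi 6.4 down [-0.005 -0.003 -1.   ] tray [-32.9 281.1] F [ 0.3 -1.   0.7] w 60.1 j [ 0.02  0.38 -0.64  1.77  0.25  1.07 -0.59]
cur [522.8 260.7 247.3] grasp z 83.3 phi 6.4 dphi 0.3 j7 -0.59 w 60.1 rows 1
[43.3, 3.6, -2.0] [-0.005, 0.002, 0.0052]
```

View pics/s40.png

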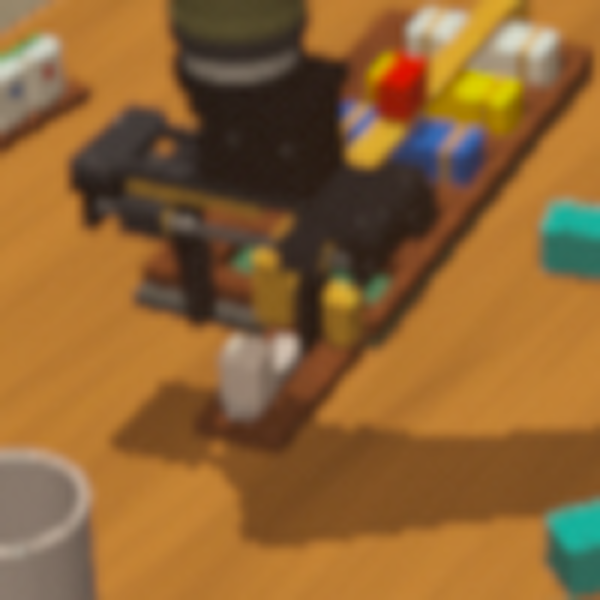

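```bash
python3 -m crank '[15,3,-1,0,0,0,60, 15,0,0,0,0,0,60, 13,0,0,0,0,0,60, 0,0,0,0,0,0,60, 0,0,0,0,0,0,60]'
python3 -m crank '[0,0,0,0,0,0,20, 0,0,0,0,0,0,20, 0,0,0,0,0,0,20, 0,0,0,0,0,0,20, 0,0,8,0,0,0,20]' 20
python3 - <<'E'
from h import *
where()
E
python3 -m crank '[0,0,8,0,0,0,20, 0,0,8,0,0,0,20, 0,0,8,0,0,0,20, 0,0,4,0,0,0,20, 0,0,0,0,0,0,20]'
python3 - <<'E'
from h import *
where()
E
```

```text
time: 59.65
position: [0.5262, 0.2643, 0.2076]
tool_rot: [1.125, 1.261, -1.124]
ft_force: [1.8, -0.3, -0.2]
grip_width: 0.687
time: 60.28
position: [0.5273, 0.2573, 0.2077]
tool_rot: [1.126, 1.262, -1.121]
ft_force: [2.7, 4.0, -2.8]
grip_width: 0.297
t 60.27 pos [527.3 257.3 207.7] gz 43.7 phi 6.6 down [ 0.002  0.003 -1.   ] tray [-28.9 277.1] F [ 2.7  4.  -2.8] w 25.9 j [ 0.01  0.43 -0.62  1.8   0.29  1.   -0.6 ]
time: 60.9
position: [0.5309, 0.2273, 0.2077]
tool_rot: [1.125, 1.259, -1.125]
ft_force: [5.3, 1.4, -2.6]
grip_width: 0.297
t 60.9 pos [530.9 227.3 207.7] gz 43.7 phi 6.5 down [ 0.001 -0.001 -1.   ] tray [-28.7 246.9] F [ 5.3  1.4 -2.6] w 25.8 j [ 0.06  0.41 -0.61  1.82  0.28  0.99 -0.55]
```

```bash
python3 -m crank '[0,0,2,0,0,0,20, 0,0,2,0,0,0,20, 0,0,2,0,0,0,20, 0,0,2,0,0,0,20, 0,0,0,0,0,0,20]'
python3 - <<'E'
from h import *
where()
E
python3 -m crank '[0,0,2,0,0,0,20, 0,0,2,0,0,0,20, 0,0,1,0,0,0,20, 0,0,0,0,0,0,20, 0,0,0,0,0,0,20]'
python3 - <<'E'
from h import *
where()
E
```

```text
time: 61.52
position: [0.5311, 0.2233, 0.2078]
tool_rot: [1.129, 1.264, -1.119]
ft_force: [5.9, 9.1, -6.0]
grip_width: 0.3
t 61.52 pos [531.1 223.3 207.8] gz 43.8 phi 6.6 down [ 0.002  0.006 -1.   ] tray [-29.1 242.9] F [ 5.9  9.1 -6. ] w 26.1 j [ 0.07  0.41 -0.61  1.83  0.27  0.98 -0.54]
time: 62.15
position: [0.5309, 0.2219, 0.2079]
tool_rot: [1.132, 1.269, -1.113]
ft_force: [7.5, 17.8, -9.9]
grip_width: 0.304
t 62.15 pos [530.9 221.9 207.9] gz 43.9 phi 6.8 down [ 0.003  0.012 -1.   ] tray [-29.4 241.6] F [ 7.5 17.8 -9.9] w 26.5 j [ 0.08  0.41 -0.62  1.83  0.27  0.98 -0.53]
```

The catch is against its locked stop (18 N). I relax, release and retreat.

```bash
python3 -m crank '[0,0,-7,0,0,0,20, 0,0,0,0,0,0,60, 0,0,0,0,0,0,60, 0,0,0,0,0,0,60, -20,0,0,0,0,0,60]'
python3 -m crank '[-50,0,0,0,0,0,60, -50,0,0,0,0,0,60, 0,0,0,0,0,0,60, 0,-40,-40,0,0,0,60, 0,-40,-40,0,0,0,60]'
python3 -m crank '[0,-40,-40,0,0,0,60, 0,-30,-30,0,0,0,60, 0,0,0,0,0,0,60, 0,0,0,0,0,0,60, 0,0,0,0,0,0,60]'
python3 - <<'E'
from h import *
where()
im=np.mean([ctrl.get_image("top").astype(float) for _ in range(5)],0)[:,:,::-1]
cv2.imwrite("pics/t41.png",cv2.resize(im[120:195,155:315],None,fx=5,fy=5,interpolation=cv2.INTER_CUBIC))
snap("side","s41.png",(190,165,290,265),6)
for yt in(238,242,246,250):
    C=[[*tw(-32+a,yt+b)/1000,z] for a in(-13,13) for b in(-13,13) for z in(.054,)]
    q=(proj("top",C)+.5-[155,120])*5; print(yt,q.min(0).round(),q.max(0).round())
im=im.astype(np.uint8)[:,:,::-1].copy(); hsv=cv2.cvtColor(im,cv2.COLOR_RGB2HSV)
k=cv2.inRange(hsv,(22,110,120),(32,255,255)); k[:125]=0;k[170:]=0;k[:,:180]=0;k[:,312:]=0
print("bar",rect("top",k>0,.056))
E
```

```text
time: 62.78
position: [0.53, 0.2216, 0.2266]
tool_rot: [1.122, 1.263, -1.129]
ft_force: [0.8, 0.5, -0.5]
grip_width: 0.646
time: 63.4
position: [0.4413, 0.293, 0.3277]
tool_rot: [1.126, 1.26, -1.126]
ft_force: [0.5, 1.5, -0.2]
grip_width: 0.692
time: 64.03
position: [0.3661, 0.3532, 0.3273]
tool_rot: [1.126, 1.26, -1.127]
ft_force: [0.1, -0.3, 0.4]
grip_width: 0.691
t 64.03 pos [366.1 353.2 327.3] gz 163.3 phi 6.4 down [-0.    -0.001 -1.   ] tray [-177.8  391.2] F [ 0.1 -0.3  0.4] w 60.1 j [-0.07  0.14 -0.8   1.87  0.11  1.18 -0.79]
238 [ 83. 260.] [125. 302.]
242 [ 77. 260.] [119. 303.]
246 [ 71. 261.] [113. 303.]
250 [ 65. 262.] [107. 304.]
bar (array([587.8, -18.4]), (598.6, -14.2), (394.6, 88.4), -89.2)[ WARN:0@6.225] global loadsave.cpp:1063 imwrite_ Unsupported depth image for selected encoder is fallbacked to CV_8U.
```

View pics/t41.png

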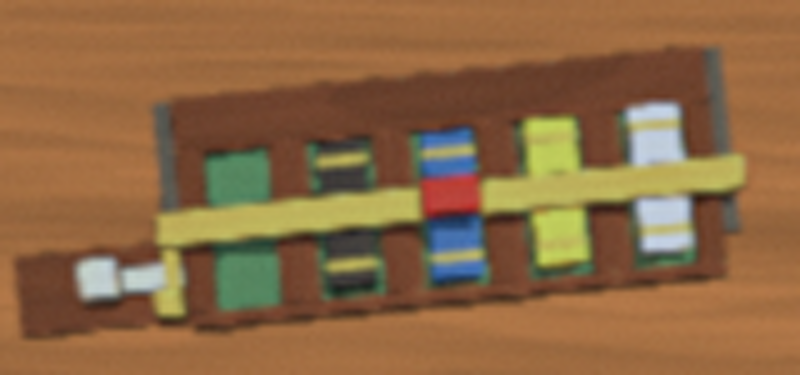

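View pics/s41.png

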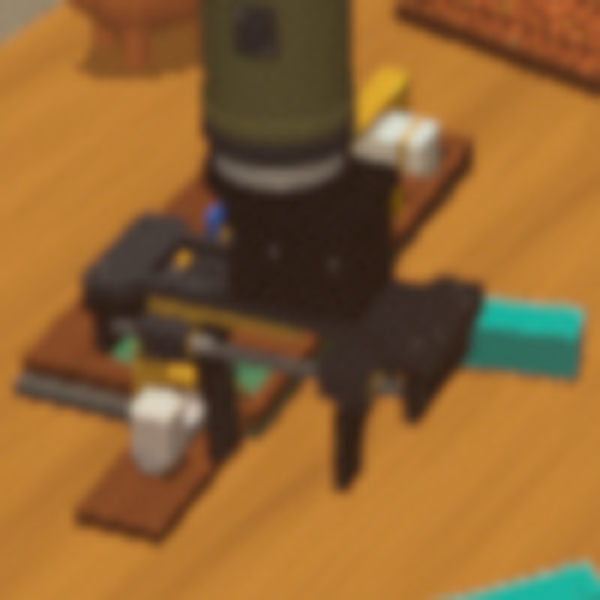

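```bash
python3 - <<'E'
from h import *
snap("top","t42.png",None,1.5)
E
```

```text
(no output)
```

View pics/t42.png

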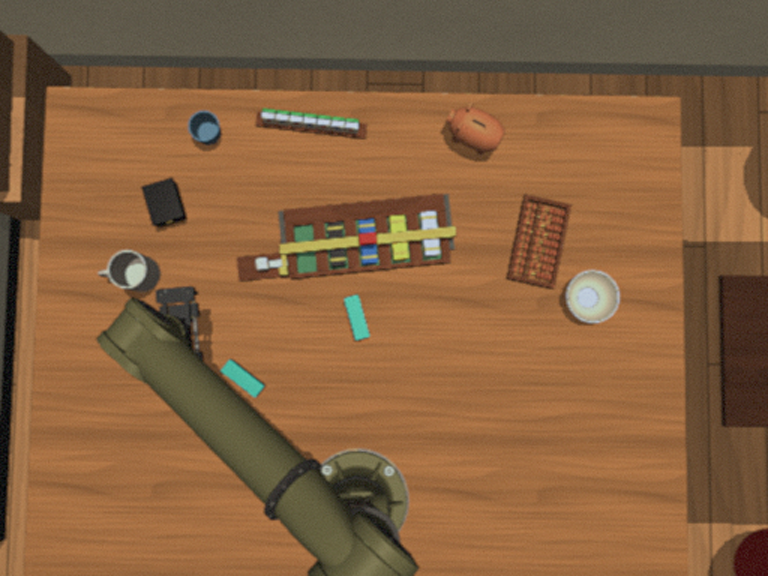

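The bar is closed, the catch is in, four boxes lie in the tray, and everything else visible stands where it was. The arm is clear, so I hand in.

```bash
python3 -c "
from bench import ctrl
print(ctrl.close_job()); print(ctrl.get_state()['time'])"
```

```text
the job is handed in; nothing more can be done
None
the job is handed in; nothing more can be done
```

I pulled the catch out and slid the keeper bar fully open. I then put the four boxes that were there into the tray: black in pocket 2, blue in 3, yellow in 4, white in 5. There was no orange box. After that I slid the bar home to its stop (23 N) and pushed the catch in to its stop (18 N, about 40 mm of travel), let go and backed off. The job was handed in about 64 s into the run.

- **Black box:** it first caught the rear wall of its pocket with its rear end propped up (27 N on the wrist). I regrasped it, moved it forward and set it down again.
- **Blue box:** it was knocked about 4 cm aside during the run, and I picked it up from its new place.
- **Last checks:** with the bar still open, an outline of each box drawn lying flat matched the averaged side picture. The final top pictures show the bar back in its starting place and the catch fully in. Everything else in view looked unmoved, but the arm hid one turquoise block.
- **Check that disagreed:** the numeric tilt fits from the networks' masks were too noisy to confirm flatness. Blue, yellow and white varied by several degrees between repeats, so for those I relied on the outline match.

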